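# Load the drop-ball lens tester

### The arm

A 6-joint arm with a two-finger parallel gripper is mounted at the origin on a cart in front of the work surface, level with it; the furniture and walls round the work are solid. World frame = base frame: x ahead of the robot, y to its left, z up, the work surface at z = 0. Lengths are in mm, angles in rad, forces in N, time in s.
With the tool pointing down it reaches from about 350 to 975 mm from the base axis. Payload 7.1 kg.
Tool frame: the origin (TCP) lies on the centre line of the jaws, within the pads' length; the fingertips stand 17 mm ahead of it and the grasp point (between the pads) lies 2 mm behind it; z points along the fingers, y is the direction in which the jaws open and shut (so a half turn about z gives the same grasp; the last joint's range is limited). The gripper opens to 88 mm and grips with 3 to 60 N. Pads are 20 mm wide; open, the fingers measure 115 mm over their backs; the gripper's body (75 mm by 178 mm) begins 61 mm behind the grasp point.
Start: joints at [-1.268, 0.423, 1.63, -0, 1.089, -0.019], TCP at [197.689, -592.895, 239.675] pointing down, gripper open.
Joint ranges: [-3, 3], [-0.9, 2.11], [0.09, 2.58], [-1.31, 4.45], [0.11, 2.69], [-2.54, 2.54]. Speed limits (rad/s): [2.39, 2.39, 3.01, 3.14, 3.14, 3.14].

### API

Orientations are given as a rotation vector (axis times angle).
In Python, from workcell import ctrl, imaging, workorder gives the robot as it stands. The module is installed in compiled form; this text tells all that it offers.
- The arm moves only by the shell command python3 -m crank 'ROWS' [OPENING]. ROWS is JSON, a list of rows, each an object with "travel": the shift along the tool's x, y, z as a fraction of full scale, a list of three; "turn": the turn about the tool's z as a fraction of full scale. In form: [{"travel": [dx, dy, dz], "turn": turn}, ...]. A call has 1 to 20 rows; each row shifts and turns the pose as measured when the row begins, along the tool's axes as they then stand; what a row does not reach is not made up. Full scale, the value 1, is 5 cm for a shift and 0.1 rad for a turn. A row lasts 1/10 s, in which the tool goes at most 50 mm and 8.59 degrees, less where a joint would pass 70% of its speed; a pose out of reach is approached as far as the arm can. A call with a number of a shift or a turn outside -1 to 1 is refused whole. A call with a gripper value outside its range is refused whole. OPENING is the gripper command: -1 is shut, 1 is fully open, values between are in proportion, set as the call begins (- or left out, the last holds). The fingers move at their own pace and stop on an object; the grip force is fixed at half the most. Time passes only in rows, so rows that do not move let the fingers close. It gives the time, the measured TCP pose, the force and the opening at its end, in the units of the state.
- ctrl.get_obs(): the state, without advancing time (a new reading comes with each control period).
- imaging.get_image(name): name is "scene" or "side" or "wrist"; returns the picture (400x640x3 uint8, blue, green, red); there is no depth.
- imaging.camera_info(name): a dict with "camera_matrix" (3x3 intrinsics, pixels), "rvec" (rotation vector, rad) and "tvec" (3), from world to camera coordinates, as OpenCV has them. Camera axes: x right, y down, z forward; pixel columns grow to the right and rows downward; lengths in mm; the calibration is good to about 2 mm. A picture is of the moment at which its call begins: read the wrist's pose just before it. camera_info takes no time and is no camera call; for the wrist camera it gives the pose at the moment of the call.
- workorder.close_job(): hands the job in, once; it reports no verdict.
The state is a dict: "t": time; "qpos": joint angles; "qvel": joint speeds; "joint_torque": joint torques, N m; "ee_pos": TCP position; "orientation": TCP orientation; "ft_force": force on the tool from outside, world axes, zero at the start; "moment": the same for the moment, N m; "width": finger opening in mm.
Only numpy, scipy, OpenCV 4.12 (cv2) and the standard library are available. Lean on these libraries where they do the work, as an engineer would, in place of code of your own. Each camera call takes 0.05 s, during which the arm holds its last target.

### The job

The tinted lens is to be drop-ball tested: first slide the tester's lens shuttle sideways from its loading side to the red test mark, so that the lens stands centred under the magnet. Then pick up the blue ball tray by its black handle and, without spilling or touching the steel ball, carry it in and finish holding it level and still with the ball centred under the magnet face, about one centimetre of air between them. Keep holding it there at the end; touch neither the lens nor the release head, and leave the things lying around alone.

Things in the scene. Friction and masses are not known exactly. Their poses are not given: they have to be found in the camera images.
- tester: Lens drop tester, fixed, on a wooden riser board whose top is 105 mm above the bench; place and heading vary. Grey base plate spans x -85..65, y -150..145, z 5..18 mm in its frame. Origin on the board exactly below the magnet axis; +z up, +y along the rails to the loading side, +x from front (grip post side) to back. Steel column, 330 mm tall, at y = -116 mm. Red lines at y = 0: test mark; yellow at y = 85 mm: loading mark
- release_head: Grey arm clamped to the column, reaching along the tester's +y to the holding magnet at its free end: a 38 mm wide upright cylinder with copper band, 170 to 218 mm above the board. Fixed to the tester; same origin and axes. Nothing stands in front of the magnet or on its loading side
- magnet_face (a point): Centre of the magnet's flat lower face (33 mm wide), 170 mm above the riser board, on the tester's z axis; axes as the tester's
- shuttle (a joint): Position of the lens shuttle on its guide rails along the tester's +y, in m: 0 = lens centred under the magnet at the red test mark; it starts at 0.055 to 0.085 on the loading (yellow) side. Travels from -0.028 to 0.088 and stays where it is left; there is no stop at the test mark. About 2 to 3 N move it. It cannot leave the rails
- shuttle_grip (a point): Middle of the shuttle's upright black grip post, at the front end of its 20 mm wide pull bar (top 42.5 mm above the riser board): 17 x 17 mm square post, sides along the tester's x and y, free from 43 to 80 mm above the riser board. This point is 62 mm above the riser board and 125 mm in front (-x of the tester) of the lens centre; it lies in front of the base plate
- lens_centre (a point): Top centre of the round amber tinted lens, 76 mm above the riser board. The lens, 65 mm wide, is fixed on a 32 mm wide steel support tube on the shuttle; it must not be touched
- ball_tray: Blue ball tray, loose, about 110 g, 193 mm long: a disc 58 mm wide with a white ring seat (12 mm hole) in its middle, top 10 mm above the underside; a tongue 26 mm wide, top at 8 mm, runs 164 mm along the tray's -x and carries a black handle. Origin: underside (soles of its small feet) below the seat, on the riser board at the start; z up, +x from handle to disc
- tray_handle (a point): Middle of the black handle bar: 78 mm long along the tray's x, 14 mm wide along y, 18 mm tall (30 to 48 mm above the tray's underside); this point is 39 mm above the underside and 125 mm from the seat along the tray's -x. Grip it across its 14 mm width; 22 mm are free between bar and tongue
- tray_seat (a point): Centre of the ball seat, on the top of the white ring, 10 mm above the tray's underside
- ball: Steel test ball, 25.4 mm diameter, 67 g, lying loose in the ring seat of the tray, held only by its weight; it rolls out if the tray is tipped more than about 25 degrees or jerked. This origin is meaningless for position (it turns with the ball): use ball_center
- ball_center (a point): Centre of the steel ball; seated, it is 21 mm above the tray's underside and 11 mm above the seat point. With 10 mm of air under the magnet it is 22.7 mm below the magnet face
- sun_specs: Bystander: loose dark sunglasses, 48 x 144 x 44 mm, origin at the centre of the underside, standing on the riser board (wooden board 294 x 780 mm, front edge 374 mm ahead of the robot's axis)
- parts_bin: Bystander: small open blue bin, 60 x 85 x 28 mm, origin at the centre of the underside, standing on the riser board

How it is judged:
By the outcome, as a careful person would: the job done as asked, in the order asked, and still so for the second after the job is handed in, while the arm keeps its last pose, push and grip.
It also fails if it takes over 64 s, if anything falls off the work surface, if the arm or the gripper's body presses on something with over 40 N, if the wrist force passes 120 N, or if a joint passes its speed limit or range.

## Working session

There is one attempt and no reset: what is moved stays moved. The work goes in short steps, Python scripts to look and compute and a shell command to move; the robot and the scene stay as the last step left them, time stands still between calls to the robot, and variables do not carry over. Pictures are saved under pics/ and viewed, and the job is handed in when it is done.

```bash
mkdir -p pics; python3 - <<'E'
from workcell import ctrl, imaging, workorder
import cv2
o=ctrl.get_obs()
print({k:o[k] for k in o})
for n in ["scene","side","wrist"]:
    im=imaging.get_image(n); cv2.imwrite(f"pics/{n}0.png",im)
    print(n,imaging.camera_info(n))
E
```

```text
{'t': 0.0, 'qpos': array([-1.26803121e+00,  4.23825886e-01,  1.63069983e+00,  1.82367542e-05,
        1.08861458e+00, -1.90385684e-02]), 'qvel': array([-1.05757729e-03,  7.87474446e-04,  1.53269590e-04,  6.51144296e-04,
        1.84963498e-03,  4.56722061e-05]), 'joint_torque': array([-2.25315939e-04, -5.44626045e+01, -2.73662800e+01,  6.44248375e-02,
        2.27520405e-02, -1.41087335e-04]), 'ee_pos': array([ 197.51815459, -592.39682432,  238.90716361]), 'orientation': array([-3.09950090e+00, -5.03050798e-01,  3.18446494e-04]), 'ft_force': array([ 0.45696219,  0.32566064, -0.12116952]), 'moment': array([-0.01977159, -0.03183577,  0.030389  ]), 'width': 87.97533194964052}
scene {'camera_matrix': array([[415.51664863,   0.        , 318.74161499],
       [  0.        , 415.51664863, 197.73228918],
       [  0.        ,   0.        ,   1.        ]]), 'rvec': array([ 0.63829798, -2.5889391 ,  1.24009958]), 'tvec': array([ 514.27925366,  278.19854145, 1021.18784771])}
side {'camera_matrix': array([[446.68875172,   0.        , 320.16153743],
       [  0.        , 446.68875172, 198.22569296],
       [  0.        ,   0.        ,   1.        ]]), 'rvec': array([ 0.57385872, -2.65655303,  1.18248229]), 'tvec': array([ 506.01871026,  268.1752386 , 1223.16301772])}
wrist {'camera_matrix': array([[285.06398881,   0.        , 317.7159855 ],
       [  0.        , 285.06398881, 201.84613506],
       [  0.        ,   0.        ,   1.        ]]), 'rvec': array([-2.36981265,  1.70776888,  0.22606235]), 'tvec': array([-624.94902816,  -31.42878492,  389.79821195])}
```

View pics/scene0.png

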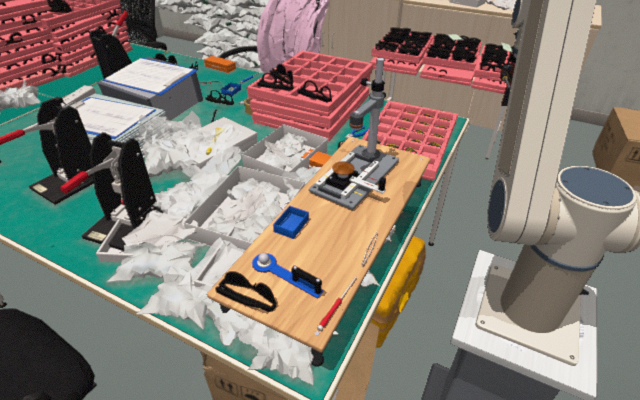

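View pics/side0.png

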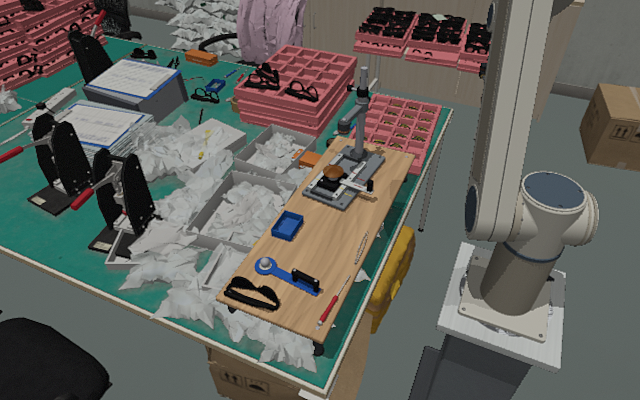

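View pics/wrist0.png

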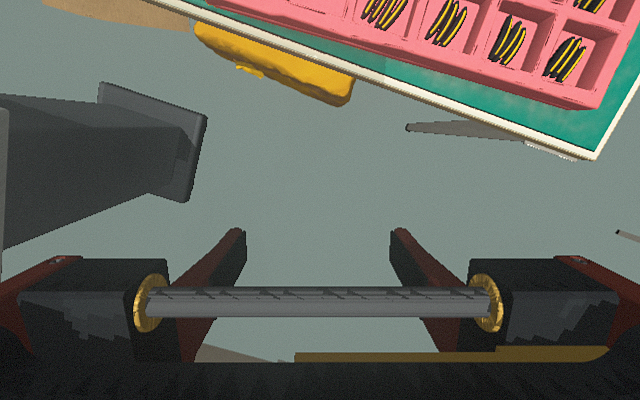

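The views show the tester at about (345,180) in scene, tray at (290,275), ball at (264,260), sunglasses at (247,290), and bin at (292,222). The scene also has a red screwdriver and another tool on the board's front edge. Next I'll zoom in.

```bash
python3 - <<'E'
import cv2
a=cv2.imread("pics/scene0.png");b=cv2.imread("pics/side0.png")
cv2.imwrite("pics/z1.png",cv2.resize(a[130:230,290:420],None,fx=6,fy=6,interpolation=cv2.INTER_CUBIC)[:600,:780])
cv2.imwrite("pics/z2.png",cv2.resize(a[235:335,205:335],None,fx=6,fy=6,interpolation=cv2.INTER_CUBIC))
cv2.imwrite("pics/z3.png",cv2.resize(b[130:230,280:410],None,fx=6,fy=6,interpolation=cv2.INTER_CUBIC))
E
```

```text
(no output)
```

View pics/z1.png

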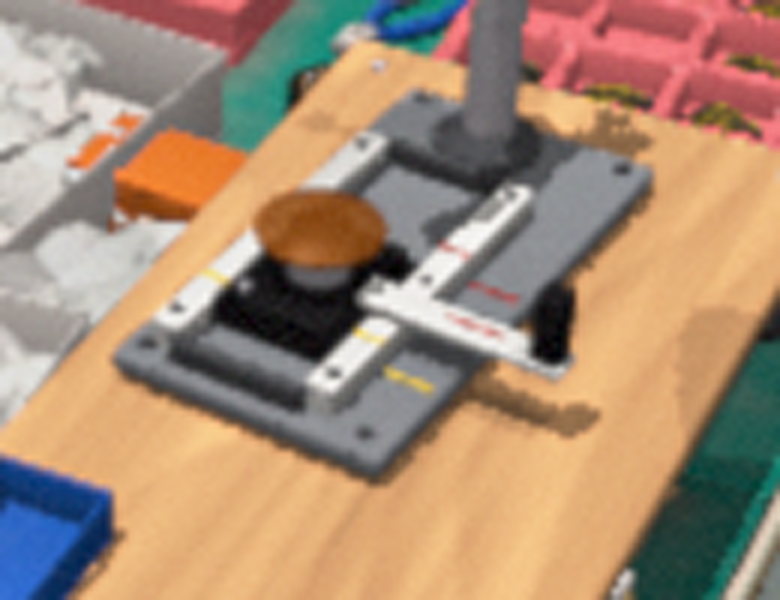

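View pics/z2.png

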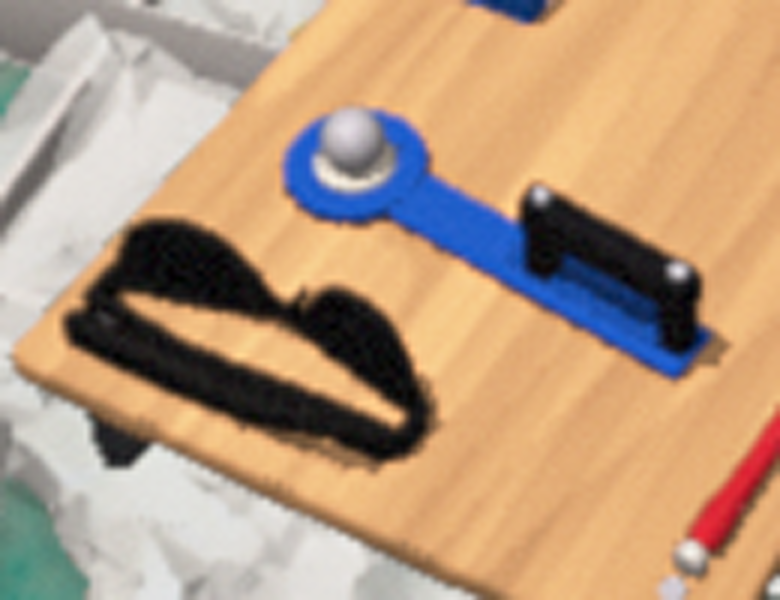

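View pics/z3.png

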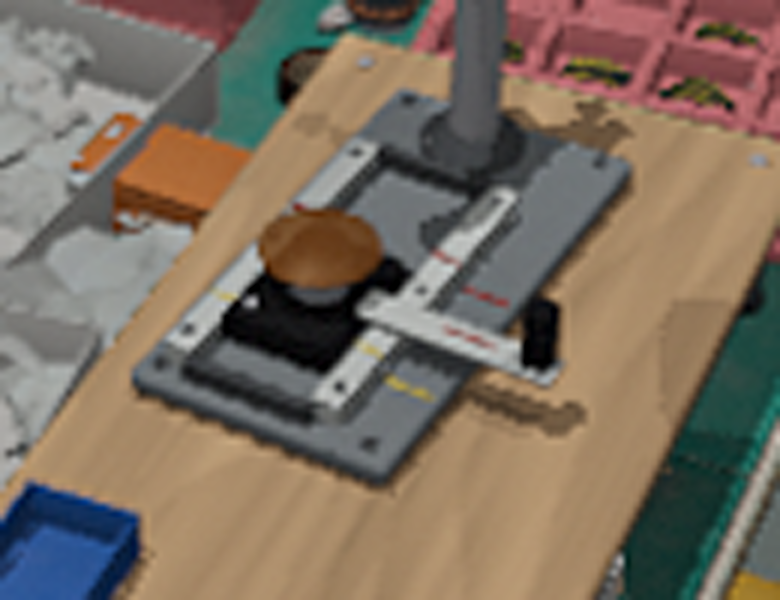

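```bash
cat > h.py <<'E'
import numpy as np, cv2
from workcell import ctrl, imaging, workorder
def ray(info,uv):
    K=info["camera_matrix"];R,_=cv2.Rodrigues(info["rvec"]);t=np.asarray(info["tvec"]).ravel()
    p=cv2.undistortPoints(np.array([[uv]],float),K,None)[0,0]
    return -R.T@t, R.T@np.array([p[0],p[1],1.0])
def onz(info,uv,z):
    c,d=ray(info,uv); return c+d*(z-c[2])/d[2]
def tri(i1,u1,i2,u2):
    c1,d1=ray(i1,u1);c2,d2=ray(i2,u2)
    A=np.stack([d1,-d2],1);s=np.linalg.lstsq(A,c2-c1,rcond=None)[0]
    a=c1+d1*s[0];b=c2+d2*s[1];return (a+b)/2,np.linalg.norm(a-b)
def proj(info,P):
    return cv2.projectPoints(np.array(P,float).reshape(-1,3),np.asarray(info["rvec"]),np.asarray(info["tvec"]),info["camera_matrix"],None)[0].reshape(-1,2)
E
python3 - <<'E'
from h import *
np.set_printoptions(precision=1,suppress=True)
A=imaging.camera_info("scene");B=imaging.camera_info("side")
def show(name,info,off,pts,z):
    for p in pts: 
        print(name,onz(info,(off[0]+(p[0]-2.5)/6,off[1]+(p[1]-2.5)/6),z))
# plate corners top: LB, LF, FF, FB
show("plateA",A,(290,130),[(115,358),(378,470),(652,172),(408,92)],123)
show("plateB",B,(280,130),[(135,375),(380,482),(630,165),(397,92)],123)
show("lensA",A,(290,130),[(320,222)],181)
show("lensB",B,(280,130),[(321,242)],181)
show("gripA",A,(290,130),[(555,290)],185)
show("gripB",B,(280,130),[(542,304)],185)
show("seatA",A,(205,235),[(352,165)],115)
show("ballA",A,(205,235),[(352,140)],126)
show("handle ends A",A,(205,235),[(541,195),(680,272)],153)
E
```

```text
plateA [632.7 -37.4 123. ]
plateA [487.5 -20.4 123. ]
plateA [ 458.2 -312.7  123. ]
plateA [ 604.7 -325.7  123. ]
plateB [632.7 -36.4 123. ]
plateB [489.  -14.3 123. ]
plateB [ 459.6 -308.8  123. ]
plateB [ 604.4 -320.9  123. ]
lensA [ 560.9 -110.1  181. ]
lensB [ 561.1 -107.3  181. ]
gripA [ 441.1 -105.6  185. ]
gripB [ 441.7 -102.   185. ]
seatA [597.8 252.6 115. ]
ballA [598.7 249.6 126. ]
handle ends A [505.7 260.  153. ]
handle ends A [443.1 268.3 153. ]
```

```bash
cat >> h.py <<'E'
from scipy.spatial.transform import Rotation as Ro
def toolR(): return Ro.from_rotvec(ctrl.get_obs()["orientation"]).as_matrix()
def heading():
    x=toolR()[:,0]; return np.arctan2(x[1],x[0])
def plan(target,head=None):
    o=ctrl.get_obs();d=np.array(target)-o["ee_pos"];R=toolR()
    print("pos",o["ee_pos"].round(1),"head",round(heading(),4),"tilt",R[2,2].round(5),"delta world",d.round(1),"tool mm",(R.T@d).round(1), "units",(R.T@d/50).round(3), "turn units",None if head is None else round((heading()-head)/0.1,2),"F",o["ft_force"].round(1),"w",round(o["width"],1),"t",round(o["t"],2))
E
python3 - <<'E'
from h import *
np.set_printoptions(precision=3,suppress=True)
i=imaging.camera_info("wrist");c,d=ray(i,(320,200));R=toolR();o=ctrl.get_obs()
print("cam in tool",R.T@(c-o["ee_pos"]),"axis in tool",R.T@d, "img right", R.T@(ray(i,(420,200))[1]-d))
plan((400,-120,300),-0.1)
E
```

```text
cam in tool [  70.584    0.519 -145.001] axis in tool [-0.253  0.008  0.968] img right [-0.     0.351 -0.   ]
pos [ 197.6 -592.5  239.1] head 0.3218 tilt -1.0 delta world [202.4 472.5  60.9] tool mm [ 341.5 -384.3  -60.5] units [ 6.83  -7.686 -1.209] turn units 4.22 F [1.  0.3 0.3] w 87.7 t 0.15
```

```bash
python3 -m crank '[{"travel":[0.1,-0.1,-0.4],"turn":1},{"travel":[0.3,-0.3,-0.4],"turn":1},{"travel":[0.4,-0.4,-0.4],"turn":1},{"travel":[0.4,-0.5,0],"turn":1},{"travel":[0.4,-0.5,0],"turn":0.22}]'; python3 -c "
from h import *
plan((390,-120,300),-0.1)"
```

```text
t: 0.65
ee_pos: [270.9, -496.6, 299.0]
orientation: [-3.131, 0.193, 0.003]
ft_force: [0.8, -0.2, -0.8]
width: 88.2
pos [ 270.9 -496.6  299. ] head -0.123 tilt -0.99999 delta world [119.1 376.6   1. ] tool mm [  72.  -388.4    0.6] units [ 1.44  -7.768  0.012] turn units -0.23 F [ 0.8 -0.2 -0.8] w 88.2 t 0.65
```

```bash
python3 -m crank '[{"travel":[0.15,-0.8,0],"turn":-0.2},{"travel":[0.15,-0.8,0],"turn":0},{"travel":[0.15,-0.8,0],"turn":0},{"travel":[0.15,-0.8,0],"turn":0},{"travel":[0.15,-0.8,0],"turn":0},{"travel":[0.15,-0.8,0],"turn":0},{"travel":[0.15,-0.8,0],"turn":0},{"travel":[0.15,-0.8,0],"turn":0},{"travel":[0.15,-0.8,0],"turn":0},{"travel":[0.1,-0.5,0],"turn":0},{"travel":[0,0,0],"turn":0},{"travel":[0,0,0],"turn":0}]'; python3 -c "
from h import *
plan((390,-120,300),-0.1)
i=imaging.camera_info('wrist');np.save('w1.npy',np.r_[i['rvec'],i['tvec']])
cv2.imwrite('pics/w1.png',imaging.get_image('wrist'))"
```

```text
t: 1.85
ee_pos: [386.4, -103.8, 299.9]
orientation: [-3.133, 0.156, 0.001]
ft_force: [-0.3, -0.8, -0.0]
width: 87.5
pos [ 386.4 -103.8  299.9] head -0.0998 tilt -0.99999 delta world [  3.6 -16.2   0.1] tool mm [ 5.2 15.8 -0.2] units [ 0.103  0.315 -0.004] turn units 0.0 F [-0.3 -0.8 -0. ] w 87.5 t 1.85
```

View pics/w1.png

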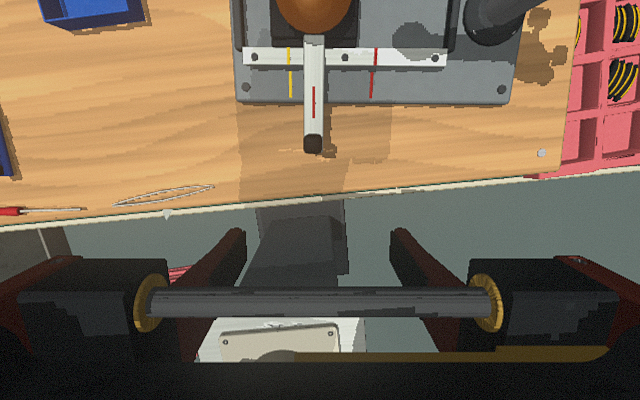

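The wrist image shows the post top at about (313,140), the red line at u≈373, the yellow at u≈290 and the plate front edge at v≈103.

```bash
python3 - <<'E'
from h import *
np.set_printoptions(precision=1,suppress=True)
a=cv2.imread("pics/w1.png")
cv2.imwrite("pics/w1z.png",cv2.resize(a[40:165,225:385],None,fx=4.8,fy=4.8,interpolation=cv2.INTER_CUBIC))
i=imaging.camera_info('wrist');n=np.load('w1.npy');i['rvec']=n[:3];i['tvec']=n[3:]
hsv=cv2.cvtColor(a,cv2.COLOR_BGR2HSV)
def blobs(name,m,z,roi):
    mm=np.zeros_like(m);x0,y0,x1,y1=roi;mm[y0:y1,x0:x1]=m[y0:y1,x0:x1]
    cs,_=cv2.findContours(mm,cv2.RETR_EXTERNAL,cv2.CHAIN_APPROX_NONE)
    for c in cs:
        if cv2.contourArea(c)>8:
            (cx,cy),(w,h),an=cv2.minAreaRect(c);b=cv2.boxPoints(((cx,cy),(w,h),an))
            print(name,cv2.contourArea(c),(round(cx,1),round(cy,1)),cv2.boundingRect(c),"world",onz(i,(cx,cy),z))
blobs("red",((hsv[...,0]<6)|(hsv[...,0]>174)).astype(np.uint8)*((hsv[...,1]>150)).astype(np.uint8),123,(240,40,420,130))
blobs("yel",cv2.inRange(hsv,(18,120,120),(32,255,255)),123,(240,40,420,105))
blobs("post",cv2.inRange(hsv,(0,0,0),(180,255,60)),185,(290,110,340,165))
E
```

```text
red 30.0 (313.5, 102.0) (313, 87, 2, 31) world [ 481.3 -108.5  123. ]
red 31.5 (371.0, 84.5) (369, 72, 4, 26) world [ 492.5 -170.4  123. ]
red 19.0 (375.0, 56.0) (374, 48, 3, 17) world [ 519.4 -175.9  123. ]
yel 52.0 (290.0, 84.0) (289, 71, 3, 27) world [501.6 -85.7 123. ]
yel 34.5 (287.5, 55.5) (286, 47, 4, 18) world [528.9 -86.6 123. ]
post 276.5 (312.5, 144.0) (304, 135, 18, 19) world [ 441.3 -104.6  185. ]
```

View pics/w1z.png

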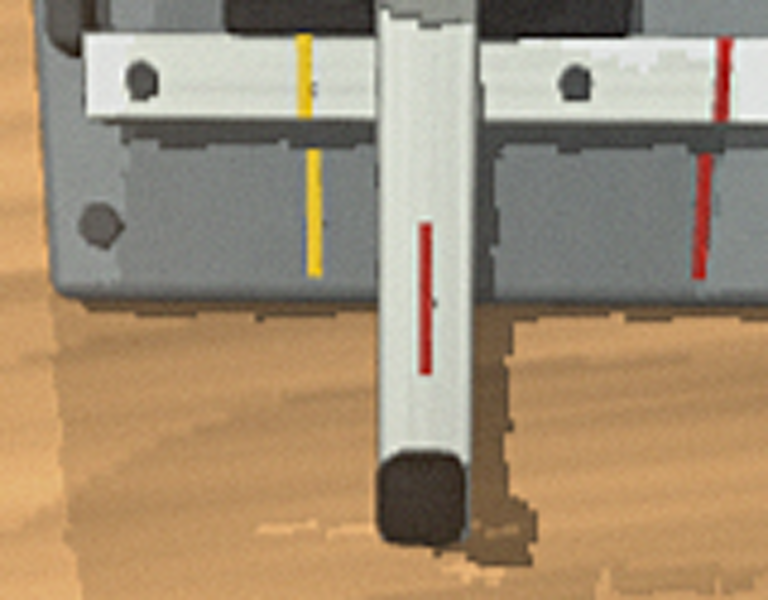

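```bash
python3 - <<'E'
from h import *
np.set_printoptions(precision=2,suppress=True)
a=cv2.imread("pics/w1.png")
i=imaging.camera_info('wrist');n=np.load('w1.npy');i['rvec']=n[:3];i['tvec']=n[3:]
# plate front edge: gray->wood by saturation transition per column
hsv=cv2.cvtColor(a,cv2.COLOR_BGR2HSV)
P=[]
for u in list(range(245,300,3))+list(range(330,500,3)):
    s=hsv[90:115,u,1].astype(float); g=np.diff(cv2.GaussianBlur(s.reshape(-1,1),(1,3),0).ravel()); k=g.argmax()
    P.append(onz(i,(u,90+k+0.5),121)[:2])
P=np.array(P,np.float32)
l=cv2.fitLine(P,cv2.DIST_HUBER,0,.01,.01).ravel();print("edge dir",l,"yaw",np.arctan2(-l[0]*np.sign(l[1]),abs(l[1])))
print("barmark",onz(i,(313.5,102),147.5))
plan((441.3,-104.6,168),-0.104)
E
```

```text
edge dir [   0.11    0.99  471.61 -191.04] yaw -0.109339915
barmark [ 479.43 -108.78  147.5 ]
pos [ 386.4 -104.1  299.8] head -0.1008 tilt -0.99999 delta world [  54.9   -0.5 -131.8] tool mm [ 54.8  -4.4 131.8] units [ 1.1  -0.09  2.64] turn units 0.03 F [ 0.  -1.   0.4] w 87.1 t 1.9
```

```bash
python3 -m crank '[{"travel":[0.35,-0.03,0.2],"turn":0.08},{"travel":[0.45,-0.03,0.4],"turn":0},{"travel":[0.3,-0.03,0.5],"turn":0},{"travel":[0,0,0.5],"turn":0},{"travel":[0,0,0.4],"turn":0},{"travel":[0,0,0.2],"turn":0},{"travel":[0,0,0],"turn":0},{"travel":[0,0,0],"turn":0}]'; python3 -c "
from h import *
plan((441.3,-104.6,168),-0.108)"
```

```text
t: 2.7
ee_pos: [443.5, -114.6, 186.9]
orientation: [-3.133, 0.191, -0.003]
ft_force: [-0.4, -0.4, 0.6]
width: 87.9
pos [ 443.5 -114.6  186.9] head -0.1215 tilt -0.99999 delta world [ -2.2  10.  -18.9] tool mm [-3.4 -9.6 18.9] units [-0.069 -0.191  0.378] turn units -0.13 F [-0.4 -0.4  0.6] w 87.9 t 2.7
```

```bash
python3 -m crank '[{"travel":[-0.07,-0.19,0.15],"turn":-0.13},{"travel":[0,0,0.15],"turn":0},{"travel":[0,0,0.08],"turn":0},{"travel":[0,0,0],"turn":0},{"travel":[0,0,0],"turn":0}]'; python3 -c "
from h import *
plan((441.3,-104.6,168),-0.108)
i=imaging.camera_info('wrist');np.save('w2.npy',np.r_[i['rvec'],i['tvec']])
cv2.imwrite('pics/w2.png',imaging.get_image('wrist'))"
```

```text
t: 3.2
ee_pos: [442.4, -104.3, 168.9]
orientation: [-3.136, 0.168, -0.011]
ft_force: [0.1, 0.0, -0.8]
width: 88.0
pos [ 442.4 -104.3  168.9] head -0.1073 tilt -0.99997 delta world [-1.1 -0.3 -0.9] tool mm [-1.   0.4  0.9] units [-0.021  0.008  0.018] turn units 0.01 F [ 0.1  0.  -0.8] w 88.0 t 3.2
```

View pics/w2.png

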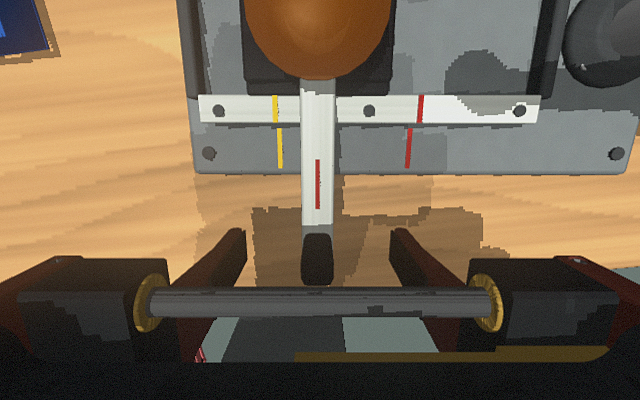

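The post stands centred between the fingers at (317,258). I'll close on it.

```bash
python3 -m crank '[{"travel":[0,0,0],"turn":0},{"travel":[0,0,0],"turn":0},{"travel":[0,0,0],"turn":0},{"travel":[0,0,0],"turn":0},{"travel":[0,0,0],"turn":0},{"travel":[0,0,0],"turn":0},{"travel":[0,0,0],"turn":0},{"travel":[0,0,0],"turn":0}]' -1; python3 -c "
from h import *
plan((441.3,-104.6,168),-0.108)
"
```

```text
t: 4.05
ee_pos: [442.9, -104.6, 169.6]
orientation: [-3.136, 0.169, -0.013]
ft_force: [0.6, 0.3, 1.0]
width: 27.3
pos [ 442.9 -104.6  169.6] head -0.1075 tilt -0.99996 delta world [-1.6 -0.  -1.6] tool mm [-1.6  0.2  1.6] units [-0.031  0.004  0.031] turn units 0.0 F [0.6 0.3 1. ] w 27.3 t 4.05
```

```bash
python3 -m crank '[{"travel":[0,0,0],"turn":0},{"travel":[0,0,0],"turn":0},{"travel":[0,0,0],"turn":0},{"travel":[0,0,0],"turn":0}]'; python3 -c "
from h import *
plan((441.3,-104.6,168),-0.108)
"
```

```text
t: 4.45
ee_pos: [442.9, -104.5, 169.6]
orientation: [-3.136, 0.169, -0.013]
ft_force: [0.1, 0.5, -0.7]
width: 16.6
pos [ 442.9 -104.5  169.6] head -0.1075 tilt -0.99996 delta world [-1.6 -0.1 -1.6] tool mm [-1.6  0.2  1.6] units [-0.032  0.004  0.031] turn units 0.01 F [ 0.1  0.5 -0.7] w 16.6 t 4.45
```

```bash
python3 -m crank '[{"travel":[0,0.05,0],"turn":0},{"travel":[0,0.1,0],"turn":0},{"travel":[0,0.15,0],"turn":0},{"travel":[0,0.2,0],"turn":0},{"travel":[0,0.2,0],"turn":0},{"travel":[0,0.15,0],"turn":0},{"travel":[0,0.1,0],"turn":0},{"travel":[0,0.05,0],"turn":0},{"travel":[0,0,0],"turn":0},{"travel":[0,0,0],"turn":0}]'; python3 -c "
from h import *
plan((441.3-6.5,-104.6-59.6,169),-0.108)
i=imaging.camera_info('wrist');np.save('w3.npy',np.r_[i['rvec'],i['tvec']])
cv2.imwrite('pics/w3.png',imaging.get_image('wrist'))"
```

```text
t: 5.45
ee_pos: [436.9, -159.3, 169.6]
orientation: [-3.135, 0.171, -0.014]
ft_force: [-0.1, 1.7, 1.2]
width: 17.2
pos [ 436.9 -159.3  169.6] head -0.109 tilt -0.99996 delta world [-2.1 -4.9 -0.6] tool mm [-1.6  5.1  0.5] units [-0.031  0.103  0.011] turn units -0.01 F [-0.1  1.7  1.2] w 17.2 t 5.45
```

View pics/w3.png

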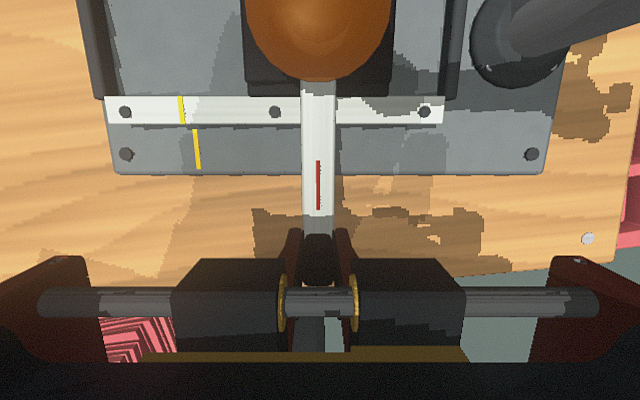

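```bash
cat > m.py <<'E'
from h import *
import sys
np.set_printoptions(precision=2,suppress=True)
yaw=-0.108;uy=np.array([-np.sin(yaw),np.cos(yaw)])
for f in sys.argv[1:]:
    a=cv2.imread(f"pics/{f}.png");i=imaging.camera_info('wrist');n=np.load(f+'.npy');i['rvec']=n[:3];i['tvec']=n[3:]
    hsv=cv2.cvtColor(a,cv2.COLOR_BGR2HSV)
    red=((hsv[...,0]<6)|(hsv[...,0]>174))&(hsv[...,1]>150);yel=(hsv[...,0]>18)&(hsv[...,0]<32)&(hsv[...,1]>120)&(hsv[...,2]>120)
    for nm,m in(("red",red),("yel",yel)):
        m=m.astype(np.uint8);m[230:]=0;m[:, 560:]=0;m[:,:100]=0;m[:80]=0
        N,L,S,C=cv2.connectedComponentsWithStats(m,connectivity=8)
        for k in range(1,N):
            if S[k,4]>25 and S[k,2]<12:
                for z in (123,147.5): print(f,nm,S[k],C[k],"z",z,onz(i,C[k],z), "y_t",onz(i,C[k],z)[:2]@uy)
E
python3 m.py w2 w3
```

```text
w2 red [417  95   7  28 122] [420.16 108.2 ] z 123 [ 516.58 -178.61  123.  ] y_t -121.88695454545551
w2 red [417  95   7  28 122] [420.16 108.2 ] z 147.5 [ 515.95 -170.17  147.5 ] y_t -113.56499517350662
w2 red [405 128   7  40 162] [408.3  147.55] z 123 [ 492.58 -170.4   123.  ] y_t -116.31625281342134
w2 red [405 128   7  40 162] [408.3  147.55] z 147.5 [ 495.02 -163.02  147.5 ] y_t -108.70730223563712
w2 red [316 160   4  49 150] [317.04 184.01] z 123 [ 474.66 -107.82  123.  ] y_t -56.02907730593035
w2 red [316 160   4  49 150] [317.04 184.01] z 147.5 [ 479.39 -108.44  147.5 ] y_t -56.136441185443935
w2 yel [272  95   6  28 141] [274.66 108.47] z 123 [526.39 -86.16 123.  ] y_t -28.919070610332348
w2 yel [272  95   6  28 141] [274.66 108.47] z 147.5 [524.5  -89.55 147.5 ] y_t -32.496315685004745
w2 yel [277 128   6  40 192] [279.47 147.43] z 123 [501.76 -85.77 123.  ] y_t -31.186662236334506
w2 yel [277 128   6  40 192] [279.47 147.43] z 147.5 [503.02 -89.21 147.5 ] y_t -34.47367228341313
w3 red [317 161   3  49 146] [317.99 184.84] z 123 [ 468.49 -163.38  123.  ] y_t -111.93152171603957
w3 red [317 161   3  49 146] [317.99 184.84] z 147.5 [ 473.27 -163.94  147.5 ] y_t -111.96968340315156
w3 yel [177  96   8  28 140] [180.85 109.44] z 123 [527.08 -81.05 123.  ] y_t -23.763963939365325
w3 yel [177  96   8  28 140] [180.85 109.44] z 147.5 [524.39 -92.1  147.5 ] y_t -35.0424668680753
w3 yel [192 129   9  40 196] [196.39 148.63] z 123 [501.6  -85.66 123.  ] y_t -31.09050778020183
w3 yel [192 129   9  40 196] [196.39 148.63] z 147.5 [502.15 -96.12 147.5 ] y_t -41.43496132647198
```

Remaining travel is about 4.3 mm, since the bar mark is at −112.0 and the red line at −116.3.

```bash
python3 -m crank '[{"travel":[0,0.04,0],"turn":0},{"travel":[0,0.04,0],"turn":0},{"travel":[0,0.01,0],"turn":0},{"travel":[0,0,0],"turn":0},{"travel":[0,0,0],"turn":0}]'; python3 -c "
from h import *
plan((441.3-6.5,-104.6-59.6,169),-0.108)
i=imaging.camera_info('wrist');np.save('w4.npy',np.r_[i['rvec'],i['tvec']])
cv2.imwrite('pics/w4.png',imaging.get_image('wrist'))"; python3 m.py w4 | grep -v "z 147.5.*-[34]"
```

```text
t: 6.0
ee_pos: [436.5, -163.3, 169.6]
orientation: [-3.135, 0.169, -0.014]
ft_force: [0.4, 0.6, 1.4]
width: 16.6
pos [ 436.5 -163.3  169.6] head -0.1075 tilt -0.99996 delta world [-1.7 -0.9 -0.6] tool mm [-1.6  1.   0.6] units [-0.031  0.021  0.011] turn units 0.0 F [0.4 0.6 1.4] w 16.6 t 6.0
w4 red [317 161   3  48 144] [318.  184.5] z 123 [ 468.28 -167.45  123.  ] y_t -115.99957792182276
w4 red [317 161   3  48 144] [318.  184.5] z 147.5 [ 473.03 -168.    147.5 ] y_t -116.02924465865637
w4 yel [170  96   9  28 137] [174.09 109.26] z 123 [527.1  -80.71 123.  ] y_t -23.425907567737916
w4 yel [186 129   9  40 194] [190.32 148.5 ] z 123 [501.55 -85.66 123.  ] y_t -31.095744354768012
```

```bash
python3 -m crank '[{"travel":[0,0,0],"turn":0},{"travel":[0,0,0],"turn":0},{"travel":[0,0,0],"turn":0},{"travel":[0,0,0],"turn":0},{"travel":[0,0,0],"turn":0},{"travel":[0,0,0],"turn":0},{"travel":[0,0,-0.1],"turn":0},{"travel":[0,0,-0.3],"turn":0},{"travel":[-0.1,0,-0.5],"turn":0},{"travel":[-0.2,0,-0.5],"turn":0},{"travel":[-0.2,0,-0.5],"turn":0},{"travel":[-0.2,0,-0.5],"turn":0},{"travel":[-0.2,0,-0.2],"turn":0},{"travel":[0,0,0],"turn":0},{"travel":[0,0,0],"turn":0}]' 1; python3 -c "
from h import *
plan((441.3-6.5,-104.6-59.6,169),-0.108)
i=imaging.camera_info('wrist');np.save('w5.npy',np.r_[i['rvec'],i['tvec']])
cv2.imwrite('pics/w5.png',imaging.get_image('wrist'))"; python3 m.py w5
```

```text
t: 7.55
ee_pos: [389.0, -158.7, 306.2]
orientation: [-3.136, 0.168, -0.014]
ft_force: [-0.1, -0.5, 0.5]
width: 87.7
pos [ 389.  -158.7  306.2] head -0.1073 tilt -0.99996 delta world [  45.8   -5.5 -137.2] tool mm [ 44.9   0.7 137.6] units [0.898 0.013 2.752] turn units 0.01 F [-0.1 -0.5  0.5] w 87.7 t 7.55
w5 red [317  98   2  30  59] [317.51 112.75] z 123 [ 474.44 -168.05  123.  ] y_t -115.93543475899781
w5 red [317  98   2  30  59] [317.51 112.75] z 147.5 [ 473.21 -167.97  147.5 ] y_t -115.98564521053316
w5 yel [238  83   4  25  73] [239.48  94.99] z 123 [501.85 -85.74 123.  ] y_t -31.14244021638841
w5 yel [238  83   4  25  73] [239.48  94.99] z 147.5 [498.58 -91.79 147.5 ] y_t -37.51049458407538
```

View pics/w5.png

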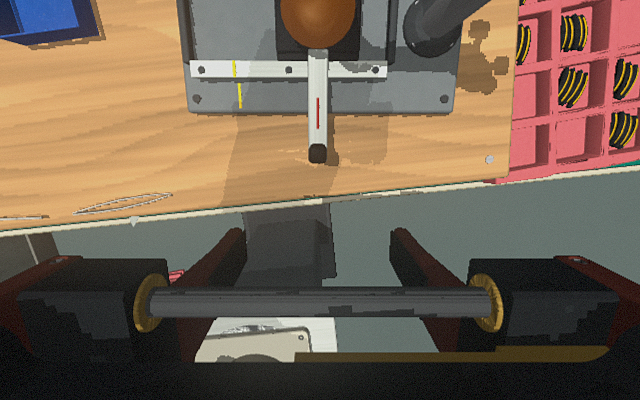

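```bash
python3 -m crank '[{"travel":[0,-0.3,0],"turn":0},{"travel":[0,-0.7,0],"turn":0},{"travel":[0,-0.8,0],"turn":0},{"travel":[0,-0.8,0],"turn":0},{"travel":[0,-0.8,0],"turn":0},{"travel":[0,-0.8,0],"turn":0},{"travel":[0,-0.8,0],"turn":0},{"travel":[0,-0.8,0],"turn":0},{"travel":[0,-0.8,0],"turn":0},{"travel":[0,-0.5,0],"turn":0},{"travel":[0,0,0],"turn":0},{"travel":[0,0,0],"turn":0}]'; python3 -c "
from h import *
plan((420,255,300),-0.12)
i=imaging.camera_info('wrist');np.save('w6.npy',np.r_[i['rvec'],i['tvec']])
cv2.imwrite('pics/w6.png',imaging.get_image('wrist'))"
```

```text
t: 8.8
ee_pos: [429.0, 209.0, 294.6]
orientation: [3.134, -0.17, -0.012]
ft_force: [0.5, -0.3, 0.6]
width: 88.2
pos [429.  209.  294.6] head -0.1082 tilt -0.99996 delta world [-9.  46.   5.4] tool mm [-14.  -44.7  -5.4] units [-0.279 -0.894 -0.109] turn units 0.12 F [ 0.5 -0.3  0.6] w 88.2 t 8.8
```

View pics/w6.png

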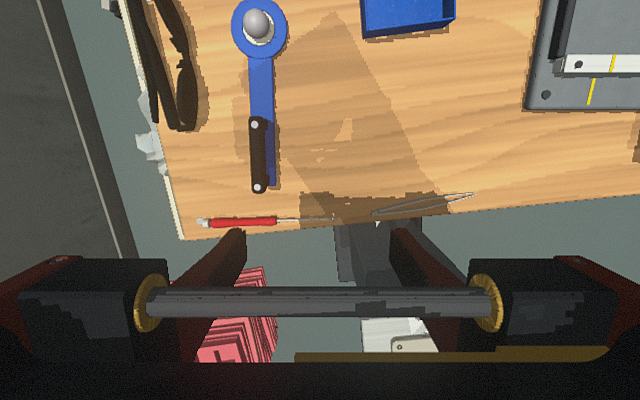

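The tray is in full view. The disc centre is at (260,26), the handle screws at (255,125) and (258,187), the sunglasses sit to the left, and the screwdriver is at (240,222) on the front edge.

```bash
cat > t.py <<'E'
from h import *
import sys
np.set_printoptions(precision=2,suppress=True)
f=sys.argv[1]
a=cv2.imread(f"pics/{f}.png");i=imaging.camera_info('wrist');n=np.load(f+'.npy');i['rvec']=n[:3];i['tvec']=n[3:]
x0,y0,x1,y1=map(int,sys.argv[2:6])
hsv=cv2.cvtColor(a,cv2.COLOR_BGR2HSV)
m=cv2.inRange(hsv,(0,0,0),(180,255,75));mm=np.zeros_like(m);mm[y0:y1,x0:x1]=m[y0:y1,x0:x1]
mm=cv2.morphologyEx(mm,cv2.MORPH_CLOSE,np.ones((9,9)))
c=max(cv2.findContours(mm,cv2.RETR_EXTERNAL,cv2.CHAIN_APPROX_NONE)[0],key=cv2.contourArea)
r=cv2.minAreaRect(c);print("handle px",r,cv2.boundingRect(c),"world z153",onz(i,r[0],153))
b=cv2.boxPoints(r);print([onz(i,p,153)[:2].round(1).tolist() for p in b])
g=cv2.inRange(hsv,(0,0,120),(180,80,255));gg=np.zeros_like(g);gg[y0:y1,x0:x1]=g[y0:y1,x0:x1]&cv2.dilate(mm,np.ones((3,3)))[y0:y1,x0:x1]
N,L,S,C=cv2.connectedComponentsWithStats(gg)
W=[]
for k in range(1,N):
    if S[k,4]>8: w=onz(i,C[k],153);W.append(w);print("screw",S[k],C[k],w)
bl=cv2.inRange(hsv,(100,150,60),(125,255,255));bm=np.zeros_like(bl);bm[:y0-5,x0-40:x1+25]=bl[:y0-5,x0-40:x1+25]
bm=cv2.morphologyEx(bm,cv2.MORPH_OPEN,np.ones((5,5)))
c=max(cv2.findContours(bm,cv2.RETR_EXTERNAL,cv2.CHAIN_APPROX_NONE)[0],key=cv2.contourArea)
h=cv2.convexHull(c);print("disc bbox",cv2.boundingRect(c))
gr=cv2.inRange(hsv,(0,0,60),(180,90,200))
if len(W)==2:
    W.sort(key=lambda w:w[0]);d=W[1]-W[0];print("sep",np.linalg.norm(d),"yaw",np.arctan2(d[1],d[0]),"mid",(W[0]+W[1])/2)
E
python3 t.py w6 240 112 275 200; python3 -c "
import cv2
a=cv2.imread('pics/w6.png');cv2.imwrite('pics/w6z.png',cv2.resize(a[0:200,200:330],None,fx=3,fy=3,interpolation=cv2.INTER_CUBIC))"
```

```text
handle px ((261.5, 154.5), (75.0, 25.0), 90.0) (249, 117, 26, 76) world z153 [476.47 259.06 153.  ]
[[513.1, 265.3], [510.5, 241.4], [437.2, 252.4], [440.0, 278.0]]
screw [251 121   7   8  47] [254.02 124.17] [506.03 261.59 153.  ]
screw [254 184   7   7  40] [256.8  186.93] [444.39 269.13 153.  ]
disc bbox (232, 0, 55, 67)
sep 62.102083532337446 yaw -0.12173484367991155 mid [475.21 265.36 153.  ]
```

View pics/w6z.png

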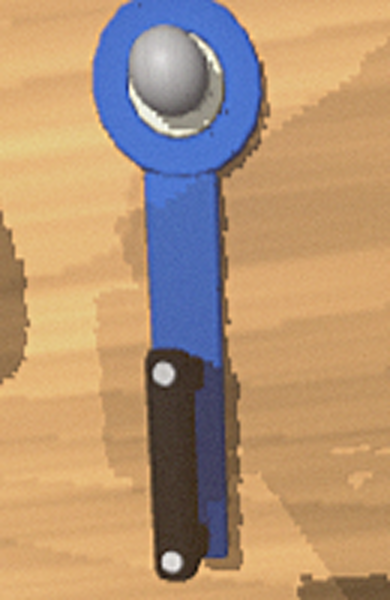

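```bash
python3 - <<'E'
from h import *
i=imaging.camera_info('wrist');n=np.load('w6.npy');i['rvec']=n[:3];i['tvec']=n[3:]
for p in [(190,128),(200,110),(180,128)]: print(p,onz(i,p,105).round(1),onz(i,p,149).round(1))
print(proj(i,[[599.3,250.2,115],[599.3,250.2,126],[487,264,153]]))
plan((487.1,263.9,230),-0.122)
E
```

```text
(190, 128) [510.6 344.5 105. ] [509.3 325.6 149. ]
(200, 110) [528.5 329.  105. ] [524.8 312.2 149. ]
(180, 128) [511.9 355.7 105. ] [510.4 335.4 149. ]
[[257.71097499  27.44269647]
 [255.45189885  23.780901  ]
 [254.83220193 144.34135973]]
pos [429.  208.7 294.7] head -0.109 tilt -0.99996 delta world [ 58.1  55.2 -64.7] tool mm [ 52.2 -61.4  64.1] units [ 1.044 -1.228  1.281] turn units 0.13 F [ 0.4  0.8 -0. ] w 87.7 t 8.85
```

```bash
python3 -m crank '[{"travel":[0.25,-0.3,0.2],"turn":0.13},{"travel":[0.4,-0.45,0.4],"turn":0},{"travel":[0.3,-0.35,0.4],"turn":0},{"travel":[0.05,-0.1,0.2],"turn":0},{"travel":[0,0,0],"turn":0},{"travel":[0,0,0],"turn":0}]' -0.05; python3 -c "
from h import *
plan((487.1,263.9,142),-0.122)"
```

```text
t: 9.45
ee_pos: [486.8, 255.5, 231.7]
orientation: [3.129, -0.205, -0.015]
ft_force: [0.8, -0.3, 0.4]
width: 43.8
pos [486.8 255.5 231.7] head -0.1309 tilt -0.99994 delta world [  0.3   8.4 -89.7] tool mm [-0.  -9.  89.6] units [-0.    -0.179  1.793] turn units -0.09 F [ 0.8 -0.3  0.4] w 43.8 t 9.45
```

```bash
python3 -m crank '[{"travel":[0,-0.18,0.2],"turn":-0.09},{"travel":[0,0,0.35],"turn":0},{"travel":[0,0,0.35],"turn":0},{"travel":[0,0,0.15],"turn":0},{"travel":[0,0,0],"turn":0},{"travel":[0,0,0],"turn":0}]'; python3 -c "
from h import *
plan((487.1,263.9,142),-0.122)
i=imaging.camera_info('wrist');np.save('w7.npy',np.r_[i['rvec'],i['tvec']])
cv2.imwrite('pics/w7.png',imaging.get_image('wrist'))"
```

```text
t: 10.05
ee_pos: [487.4, 264.0, 181.0]
orientation: [3.133, -0.191, -0.007]
ft_force: [0.3, 0.5, 1.2]
width: 41.8
pos [487.4 264.  181. ] head -0.1219 tilt -0.99999 delta world [ -0.3  -0.1 -39. ] tool mm [-0.1  0.1 39. ] units [-0.002  0.001  0.779] turn units 0.0 F [0.3 0.5 1.2] w 41.8 t 10.05
```

View pics/w7.png

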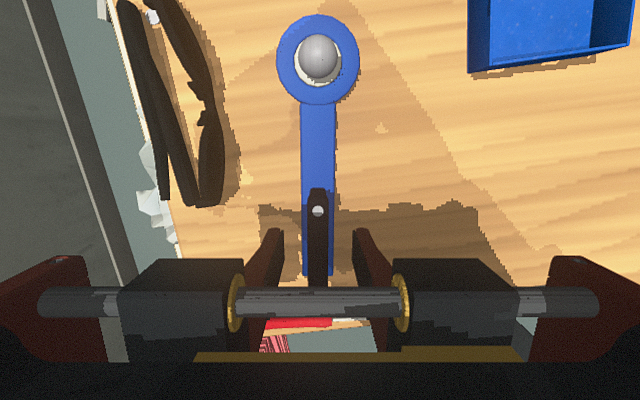

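The handle at u≈317 is centred between the fingers and aligned with them, and nothing is close to the fingers. I'll descend and grip.

```bash
python3 -m crank '[{"travel":[0,0,0.2],"turn":0},{"travel":[0,0,0.3],"turn":0},{"travel":[0,0,0.2],"turn":0},{"travel":[0,0,0.1],"turn":0},{"travel":[0,0,0],"turn":0},{"travel":[0,0,0],"turn":0}]'; python3 -c "
from h import *
plan((487.1,263.9,142),-0.122)"
```

```text
t: 10.7
ee_pos: [488.8, 264.8, 140.9]
orientation: [-3.136, 0.191, 0.0]
ft_force: [0.6, 0.2, 0.9]
width: 41.9
pos [488.8 264.8 140.9] head -0.1219 tilt -1.0 delta world [-1.7 -0.9  1.1] tool mm [-1.6  1.1 -1.1] units [-0.031  0.021 -0.023] turn units 0.0 F [0.6 0.2 0.9] w 41.9 t 10.7
```

```bash
python3 -m crank '[{"travel":[0,0.02,-0.02],"turn":0},{"travel":[0,0,0],"turn":0},{"travel":[0,0,0],"turn":0},{"travel":[0,0,0],"turn":0},{"travel":[0,0,0],"turn":0},{"travel":[0,0,0],"turn":0},{"travel":[0,0,0],"turn":0},{"travel":[0,0,0],"turn":0},{"travel":[0,0,0],"turn":0}]' -1; python3 -c "
from h import *
plan((487.1,263.9,142),-0.122)"
```

```text
t: 11.6
ee_pos: [489.4, 264.0, 143.2]
orientation: [-3.135, 0.191, -0.003]
ft_force: [-0.1, 0.1, 0.2]
width: 13.7
pos [489.4 264.  143.2] head -0.1219 tilt -1.0 delta world [-2.3 -0.1 -1.2] tool mm [-2.2  0.4  1.2] units [-0.045  0.008  0.024] turn units 0.0 F [-0.1  0.1  0.2] w 13.7 t 11.6
```

Gripped at 13.7 mm. I'll lift gently by 20 mm, then look.

```bash
python3 -m crank '[{"travel":[0,0,-0.02],"turn":0},{"travel":[0,0,-0.04],"turn":0},{"travel":[0,0,-0.06],"turn":0},{"travel":[0,0,-0.08],"turn":0},{"travel":[0,0,-0.08],"turn":0},{"travel":[0,0,-0.06],"turn":0},{"travel":[0,0,-0.04],"turn":0},{"travel":[0,0,-0.02],"turn":0},{"travel":[0,0,0],"turn":0},{"travel":[0,0,0],"turn":0}]'; python3 -c "
from h import *
plan((487.1,263.9,244),-0.122)
i=imaging.camera_info('wrist');np.save('w8.npy',np.r_[i['rvec'],i['tvec']])
cv2.imwrite('pics/w8.png',imaging.get_image('wrist'))
a=imaging.get_image('scene');cv2.imwrite('pics/s8.png',a)
cv2.imwrite('pics/s8z.png',cv2.resize(a[200:340,205:365],None,fx=4,fy=4,interpolation=cv2.INTER_CUBIC))"
```

```text
t: 12.6
ee_pos: [488.8, 263.8, 165.0]
orientation: [-3.135, 0.192, -0.001]
ft_force: [0.6, 0.3, -1.8]
width: 13.8
pos [488.8 263.8 165. ] head -0.122 tilt -1.0 delta world [-1.7  0.1 79. ] tool mm [ -1.7   0.  -79. ] units [-3.40e-02  1.00e-03 -1.58e+00] turn units -0.0 F [ 0.6  0.3 -1.8] w 13.8 t 12.6
```

View pics/w8.png

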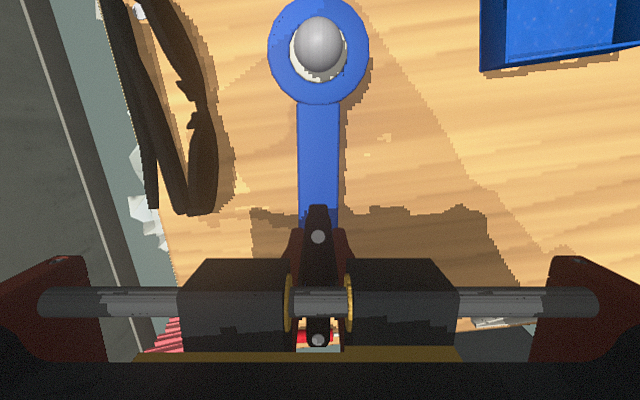

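View pics/s8z.png

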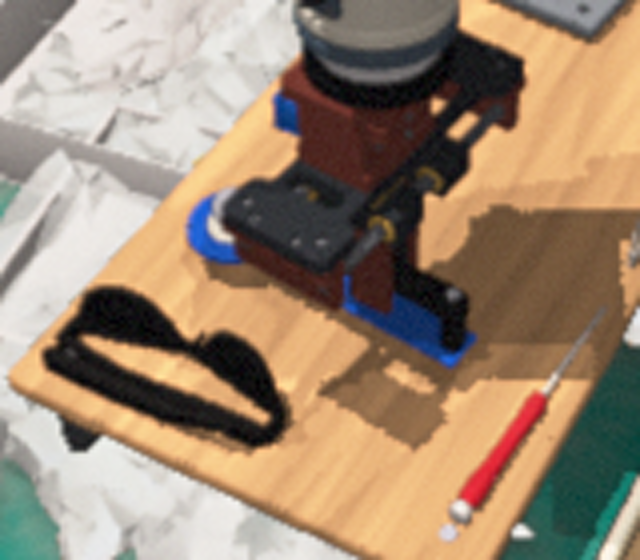

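```bash
cat > d.py <<'E'
from h import *
import sys
np.set_printoptions(precision=2,suppress=True)
for f in sys.argv[1:]:
    a=cv2.imread(f"pics/{f}.png");i=imaging.camera_info('wrist');n=np.load(f+'.npy');i['rvec']=n[:3];i['tvec']=n[3:]
    hsv=cv2.cvtColor(a,cv2.COLOR_BGR2HSV)
    bl=cv2.inRange(hsv,(100,130,50),(125,255,255));bl[:,:240]=0;bl[:,400:]=0
    for v in (20,30,40,45,48,50,52,54,56,58,60,65,70,80,120,150,180,200):
        u=np.where(bl[v])[0]
        if len(u): print(f,v,u.min(),u.max(),u.max()-u.min()+1)
    g=cv2.inRange(hsv,(0,0,60),(180,60,225))
E
python3 d.py w7 w8
```

```text
w7 20 298 337 40
w7 30 287 348 62
w7 40 281 354 74
w7 45 279 356 78
w7 48 278 357 80
w7 50 277 358 82
w7 52 277 358 82
w7 54 277 358 82
w7 56 277 358 82
w7 58 277 358 82
w7 60 277 358 82
w7 65 277 359 83
w7 70 278 357 80
w7 80 281 354 74
w7 120 301 334 34
w7 150 301 334 34
w7 180 302 333 32
w7 200 302 306 5
w8 20 275 361 87
w8 30 271 365 95
w8 40 268 367 100
w8 45 268 368 101
w8 48 268 368 101
w8 50 268 368 101
w8 52 268 368 101
w8 54 268 368 101
w8 56 268 368 101
w8 58 268 368 101
w8 60 269 367 99
w8 65 270 366 97
w8 70 271 364 94
w8 80 276 360 85
w8 120 297 338 42
w8 150 298 338 41
w8 180 298 337 40
w8 200 299 337 39
```

```bash
python3 -m crank '[{"travel":[0,0,-0.05],"turn":0},{"travel":[0,0,-0.1],"turn":0},{"travel":[0,0,-0.15],"turn":0},{"travel":[0,0,-0.2],"turn":0},{"travel":[0,0,-0.2],"turn":0},{"travel":[0,0,-0.2],"turn":0},{"travel":[0,0,-0.2],"turn":0},{"travel":[0,0,-0.2],"turn":0},{"travel":[0,0,-0.2],"turn":0},{"travel":[0,0,-0.15],"turn":0},{"travel":[0,0,-0.1],"turn":0},{"travel":[0,0,-0.05],"turn":0},{"travel":[0,0,0],"turn":0},{"travel":[0,0,0],"turn":0}]'; python3 -c "
from h import *
plan((448.9,-165.8,262),-0.108)
a=imaging.get_image('scene');cv2.imwrite('pics/s9.png',a)
A=imaging.camera_info('scene');B=imaging.camera_info('side')
pts=[[559.1,-177.7,275],[559.1,-177.7,323],[559.1,-177.7,181]]
print(proj(A,pts),proj(B,pts))
cv2.imwrite('pics/s9z.png',cv2.resize(a[50:200,310:420],None,fx=4,fy=4,interpolation=cv2.INTER_CUBIC))
b=imaging.get_image('side');cv2.imwrite('pics/sd9.png',b)
cv2.imwrite('pics/sd9z.png',cv2.resize(b[55:205,300:410],None,fx=4,fy=4,interpolation=cv2.INTER_CUBIC))"
```

```text
t: 14.1
ee_pos: [488.8, 263.8, 264.1]
orientation: [-3.134, 0.191, -0.003]
ft_force: [0.7, -0.3, -1.8]
width: 13.5
pos [488.8 263.8 264.1] head -0.122 tilt -1.0 delta world [ -39.9 -429.6   -2.1] tool mm [ 12.6 431.3   1.3] units [0.253 8.626 0.027] turn units -0.14 F [ 0.7 -0.3 -1.8] w 13.5 t 14.1
[[355.03703711 127.15653476]
 [356.09318352 111.68500406]
 [353.11865737 155.25895572]] [[343.4786176  131.96776306]
 [343.96884376 118.08187329]
 [342.58384487 157.31262715]]
```

View pics/s9z.png

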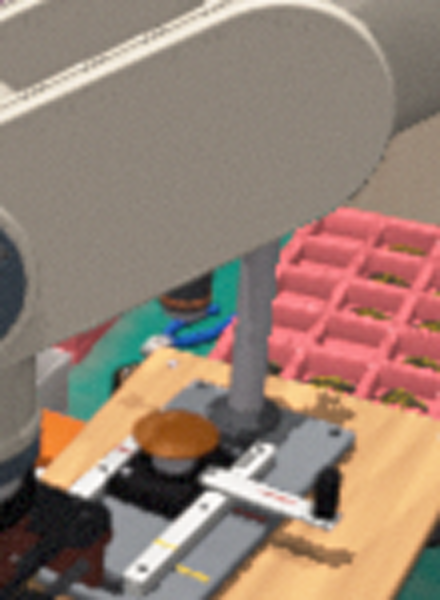

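View pics/sd9z.png

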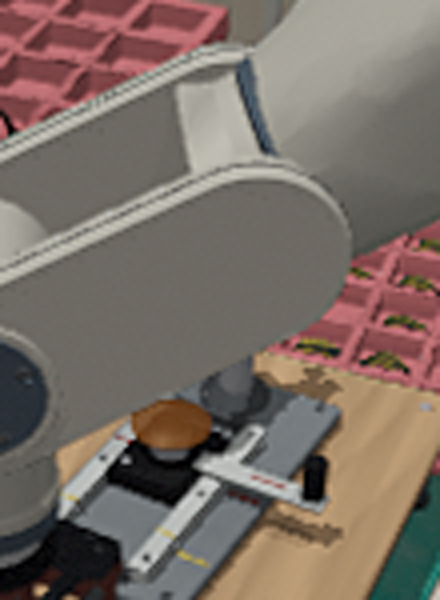

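```bash
python3 -c "
import cv2
for n,(u,v) in dict(scene0=(355,119),side0=(344,125)).items():
    a=cv2.imread(f'pics/{n}.png')[v-40:v+20,u-30:u+50]
    cv2.imwrite(f'pics/{n}m.png',cv2.resize(a,None,fx=8,fy=8,interpolation=cv2.INTER_CUBIC))"
```

```text
(no output)
```

View pics/scene0m.png

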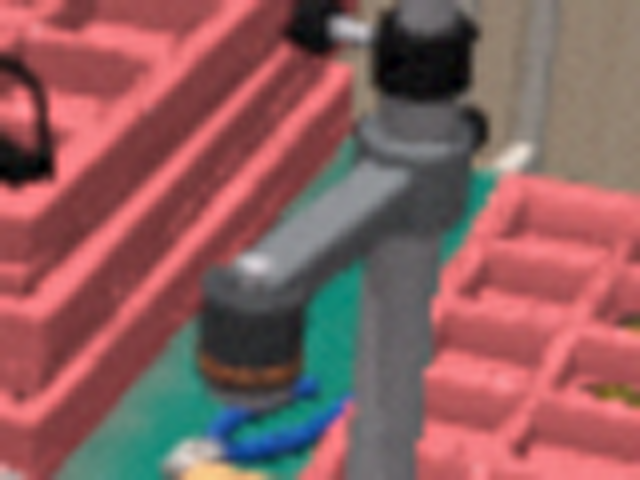

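View pics/side0m.png

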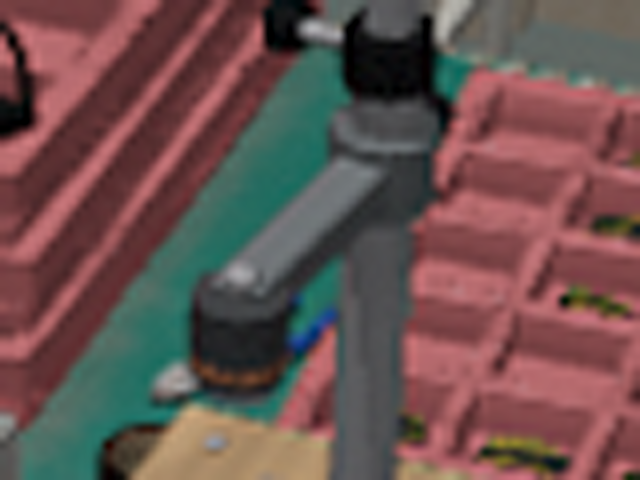

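```bash
python3 -m crank '[{"travel":[0,0.05,0],"turn":-0.02},{"travel":[0,0.1,0],"turn":-0.04},{"travel":[0,0.15,0],"turn":-0.04},{"travel":[0,0.2,0],"turn":-0.04},{"travel":[0.02,0.25,0],"turn":0},{"travel":[0.02,0.3,0],"turn":0},{"travel":[0.02,0.3,0],"turn":0},{"travel":[0.02,0.3,0],"turn":0},{"travel":[0.02,0.3,0],"turn":0},{"travel":[0.02,0.3,0],"turn":0},{"travel":[0.02,0.3,0],"turn":0},{"travel":[0.02,0.25,0],"turn":0},{"travel":[0,0.2,0],"turn":0},{"travel":[0,0.15,0],"turn":0},{"travel":[0,0.1,0],"turn":0},{"travel":[0,0.05,0],"turn":0},{"travel":[0,0,0],"turn":0}]'; python3 -c "
from h import *
plan((448.9,-165.8,262),-0.108)
i=imaging.camera_info('wrist');np.save('w10.npy',np.r_[i['rvec'],i['tvec']])
cv2.imwrite('pics/w10.png',imaging.get_image('wrist'))"
```

```text
t: 15.9
ee_pos: [476.7, 81.4, 263.3]
orientation: [3.137, -0.173, 0.001]
ft_force: [-0.4, 0.2, -2.0]
width: 13.9
pos [476.7  81.4 263.3] head -0.1104 tilt -1.0 delta world [ -27.8 -247.2   -1.3] tool mm [ -0.4 248.8   1.3] units [-0.008  4.975  0.027] turn units -0.02 F [-0.4  0.2 -2. ] w 13.9 t 15.9
```

View pics/w10.png

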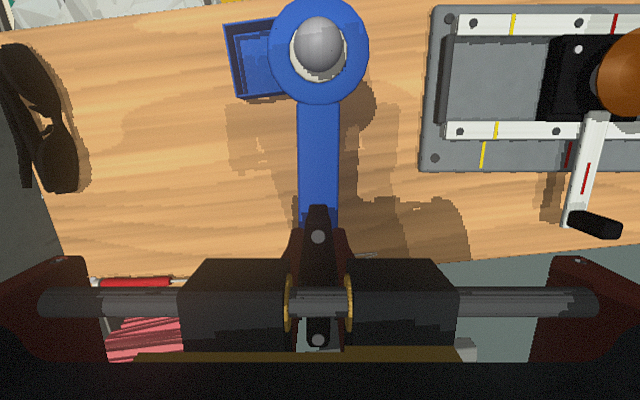

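```bash
python3 d.py w10 | sed -n 3,12p; python3 -m crank '[{"travel":[0,0.05,0],"turn":0},{"travel":[0,0.1,0],"turn":-0.02},{"travel":[0,0.15,0],"turn":0},{"travel":[0,0.2,0],"turn":0},{"travel":[0,0.25,0],"turn":0},{"travel":[0,0.3,0],"turn":0},{"travel":[0,0.3,0],"turn":0},{"travel":[0,0.3,0],"turn":0},{"travel":[0,0.3,0],"turn":0},{"travel":[0,0.3,0],"turn":0},{"travel":[0,0.25,0],"turn":0},{"travel":[0,0.2,0],"turn":0},{"travel":[0,0.15,0],"turn":0},{"travel":[0,0.1,0],"turn":0},{"travel":[0,0.05,0],"turn":0},{"travel":[0,0,0],"turn":0}]'; python3 -c "
from h import *
plan((448.9,-165.8,262),-0.108)
i=imaging.camera_info('wrist');np.save('w11.npy',np.r_[i['rvec'],i['tvec']])
cv2.imwrite('pics/w11.png',imaging.get_image('wrist'))"; python3 d.py w11 | sed -n 3,12p
```

```text
w10 40 240 367 128
w10 45 240 368 129
w10 48 241 368 128
w10 50 241 368 128
w10 52 241 368 128
w10 54 242 368 127
w10 56 242 368 127
w10 58 242 368 127
w10 60 243 367 125
w10 65 244 366 123
t: 17.55
ee_pos: [457.8, -81.3, 263.4]
orientation: [3.136, -0.171, 0.001]
ft_force: [-0.4, 0.2, -2.1]
width: 13.8
pos [457.8 -81.3 263.4] head -0.1091 tilt -1.0 delta world [ -8.9 -84.5  -1.4] tool mm [ 0.3 85.   1.5] units [0.006 1.7   0.03 ] turn units -0.01 F [-0.4  0.2 -2.1] w 13.8 t 17.55
w11 40 268 368 101
w11 45 268 368 101
w11 48 268 368 101
w11 50 268 368 101
w11 52 267 368 102
w11 54 267 368 102
w11 56 267 368 102
w11 58 268 368 101
w11 60 268 368 101
w11 65 270 366 97
```

View pics/w11.png

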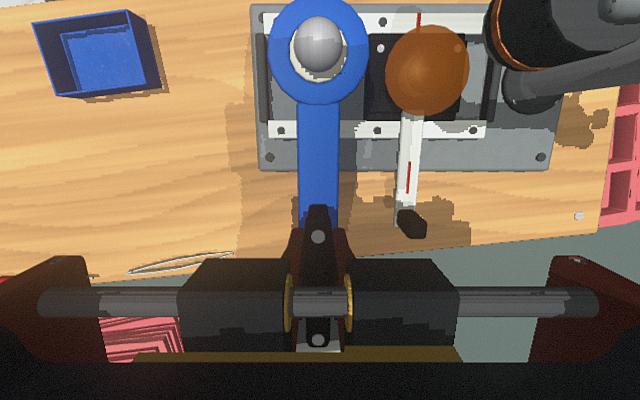

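```bash
python3 - <<'E'
from h import *
np.set_printoptions(precision=2,suppress=True)
f='w11';a=cv2.imread(f"pics/{f}.png");i=imaging.camera_info('wrist');n=np.load(f+'.npy');i['rvec']=n[:3];i['tvec']=n[3:]
hsv=cv2.cvtColor(a,cv2.COLOR_BGR2HSV)
m=cv2.inRange(hsv,(5,120,60),(16,255,255));mm=np.zeros_like(m);mm[20:130,380:475]=m[20:130,380:475]
c=max(cv2.findContours(mm,cv2.RETR_EXTERNAL,cv2.CHAIN_APPROX_NONE)[0],key=cv2.contourArea)
e=cv2.fitEllipse(cv2.convexHull(c));print("lens",e,cv2.boundingRect(c))
for z in (170,175,181): 
    w=onz(i,e[0],z);l=onz(i,(e[0][0]-e[1][0]/2,e[0][1]),z);r=onz(i,(e[0][0]+e[1][0]/2,e[0][1]),z);print(z,w,"dia",np.linalg.norm(l-r))
# ball: gray, low sat inside disc
g=np.zeros(a.shape[:2],np.uint8);roi=a[10:95,280:355]
cv2.imwrite("pics/ballz.png",cv2.resize(a[0:110,255:385],None,fx=5,fy=5,interpolation=cv2.INTER_CUBIC))
gray=cv2.GaussianBlur(cv2.cvtColor(a,cv2.COLOR_BGR2GRAY),(3,3),0)
h=cv2.HoughCircles(gray[5:100,275:365],cv2.HOUGH_GRADIENT,1,50,param1=80,param2=10,minRadius=20,maxRadius=29);print(h)
x,y,R=h[0,0];u=(x+275,y+5)
o=ctrl.get_obs();zb=o["ee_pos"][2]-17.2
w=onz(i,u,zb);print("ball",u,w,"tool",toolR().T@(w-o["ee_pos"]))
E
```

```text
lens ((426.74310302734375, 69.97588348388672), (82.6756362915039, 92.98782348632812), 26.575246810913086) (385, 25, 85, 91)
170 [ 560.13 -177.72  170.  ] dia 63.755127484492505
175 [ 559.46 -175.87  175.  ] dia 62.41841946688769
181 [ 558.65 -173.64  181.  ] dia 60.8143698457619
[[[39.5 39.5 28.4]]]
ball (np.float32(314.5), np.float32(44.5)) [568.26 -92.33 246.19] tool [110.98  -0.84  17.3 ]
```

View pics/ballz.png

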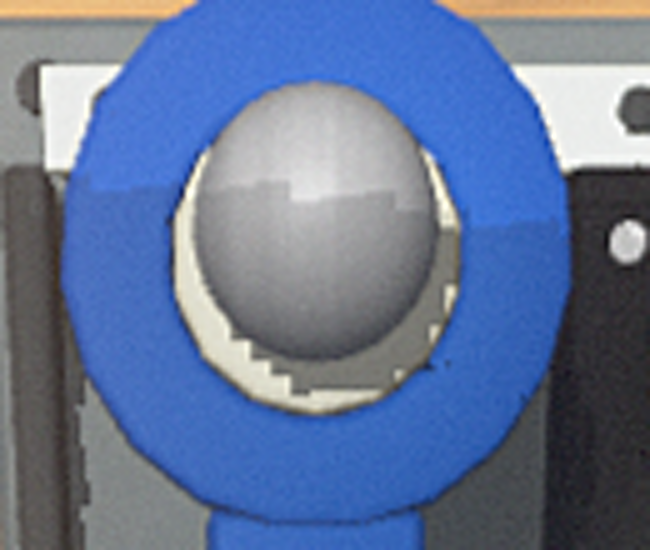

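```bash
python3 -m crank '[{"travel":[0,0.04,0],"turn":0},{"travel":[0,0.08,0],"turn":0},{"travel":[0.01,0.12,0],"turn":0},{"travel":[0,0.15,0],"turn":0},{"travel":[0,0.2,0],"turn":0},{"travel":[0,0.2,0],"turn":0},{"travel":[0,0.2,0],"turn":0},{"travel":[0,0.2,0],"turn":0},{"travel":[0,0.15,0],"turn":0},{"travel":[0,0.12,0],"turn":0},{"travel":[0,0.1,0],"turn":0},{"travel":[0,0.06,0],"turn":0},{"travel":[0,0.03,0],"turn":0},{"travel":[0,0,0],"turn":0},{"travel":[0,0,0],"turn":0}]'; python3 -c "
from h import *
plan((449.3,-164.8,269.5),-0.108)
i=imaging.camera_info('wrist');np.save('w12.npy',np.r_[i['rvec'],i['tvec']])
cv2.imwrite('pics/w12.png',imaging.get_image('wrist'))
for n,(u,v) in dict(scene=(355,130),side=(344,135)).items():
    a=imaging.get_image(n);cv2.imwrite(f'pics/{n}12.png',a);a=a[v-40:v+40,u-45:u+55]
    cv2.imwrite(f'pics/{n}12z.png',cv2.resize(a,None,fx=7,fy=7,interpolation=cv2.INTER_CUBIC))"
```

```text
t: 19.1
ee_pos: [448.8, -170.1, 263.4]
orientation: [3.136, -0.169, 0.001]
ft_force: [0.4, 1.2, -1.8]
width: 14.0
pos [ 448.8 -170.1  263.4] head -0.1078 tilt -1.0 delta world [0.5 5.3 6.1] tool mm [-0.  -5.3 -6.1] units [-0.001 -0.106 -0.123] turn units 0.0 F [ 0.4  1.2 -1.8] w 14.0 t 19.1
```

View pics/w12.png

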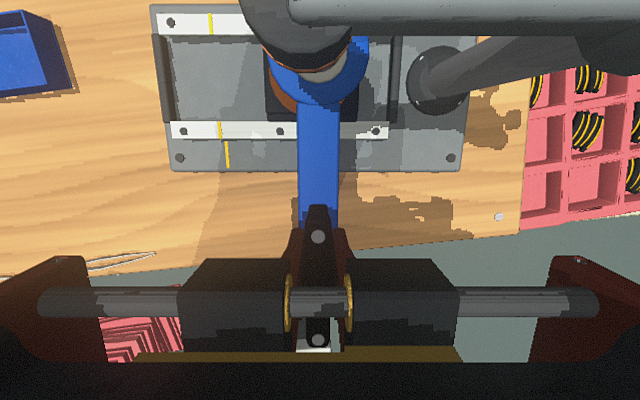

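View pics/scene12z.png

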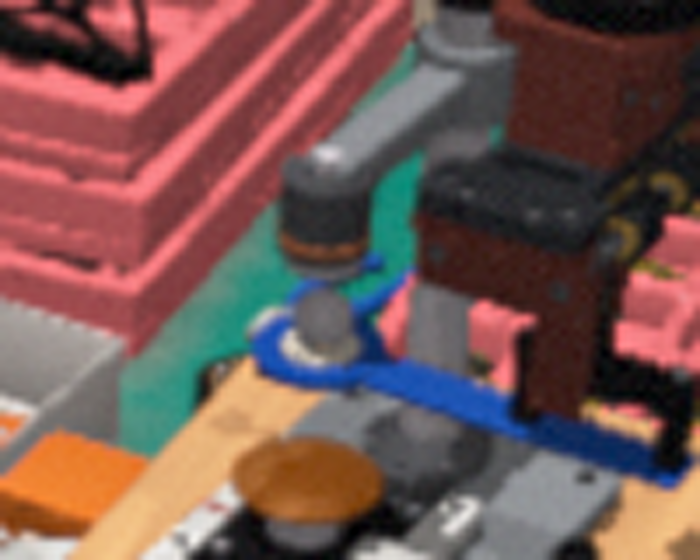

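View pics/side12z.png

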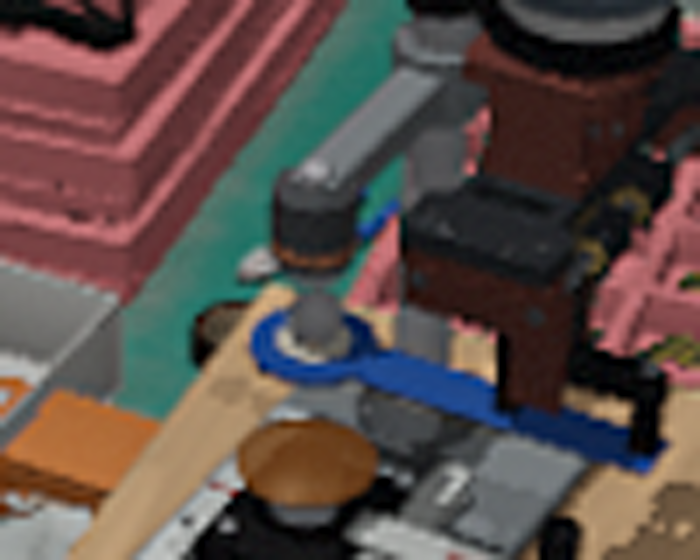

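The move overshot by about 5 mm, and the wrist view agrees, with the magnet sitting left of the ball. I'll correct sideways first.

```bash
python3 -m crank '[{"travel":[0,-0.03,0],"turn":0},{"travel":[0,-0.05,0],"turn":0},{"travel":[0,-0.03,0],"turn":0},{"travel":[0,0,0],"turn":0},{"travel":[0,0,0],"turn":0},{"travel":[0,0,0],"turn":0}]'; python3 -c "
from h import *
plan((449.3,-164.8,269.5),-0.108)
i=imaging.camera_info('wrist');np.save('w13.npy',np.r_[i['rvec'],i['tvec']])
cv2.imwrite('pics/w13.png',imaging.get_image('wrist'))
for n,(u,v) in dict(scene=(355,130),side=(344,135)).items():
    a=imaging.get_image(n);cv2.imwrite(f'pics/{n}13.png',a);a=a[v-25:v+25,u-25:u+25]
    cv2.imwrite(f'pics/{n}13z.png',cv2.resize(a,None,fx=12,fy=12,interpolation=cv2.INTER_CUBIC))"
python3 - <<'E'
import cv2
a=cv2.imread('pics/w13.png');cv2.imwrite('pics/w13z.png',cv2.resize(a[0:120,220:400],None,fx=4.4,fy=4.4,interpolation=cv2.INTER_CUBIC))
E
```

```text
t: 19.85
ee_pos: [449.6, -163.4, 263.4]
orientation: [3.136, -0.167, 0.001]
ft_force: [-0.6, 0.3, -1.7]
width: 13.7
pos [ 449.6 -163.4  263.4] head -0.1067 tilt -1.0 delta world [-0.3 -1.4  6.1] tool mm [-0.1  1.4 -6.1] units [-0.002  0.028 -0.121] turn units 0.01 F [-0.6  0.3 -1.7] w 13.7 t 19.85
```

View pics/w13z.png

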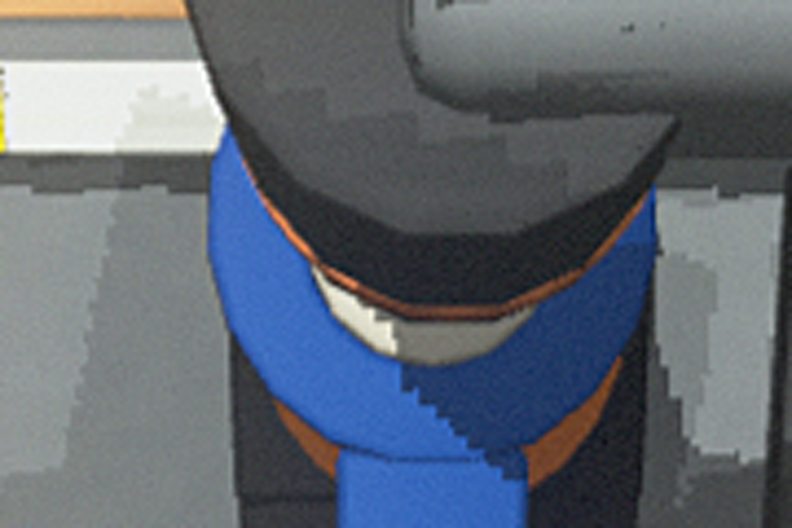

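View pics/scene13z.png

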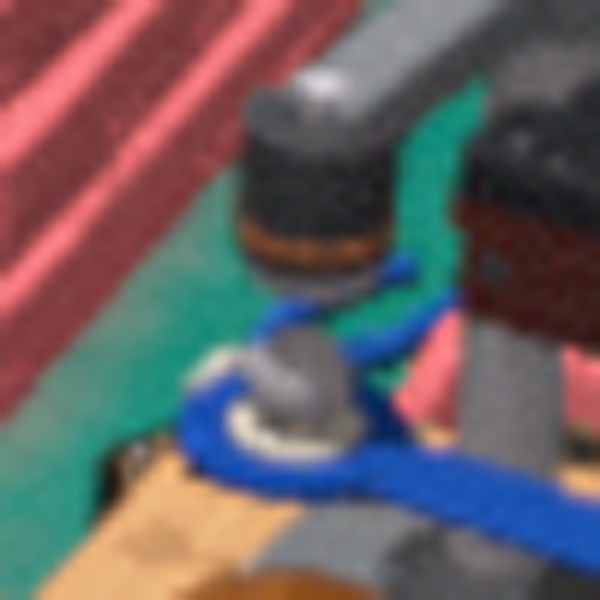

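View pics/side13z.png

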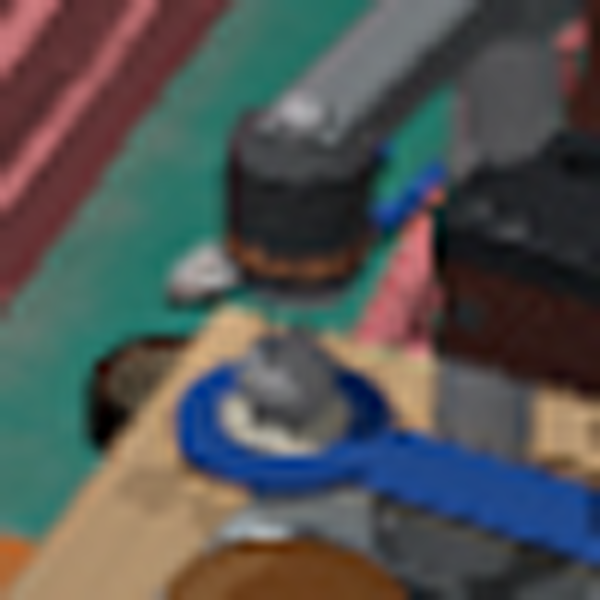

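```bash
python3 -m crank '[{"travel":[0,0.015,-0.02],"turn":0},{"travel":[0,0.015,-0.04],"turn":0},{"travel":[0,0,-0.02],"turn":0},{"travel":[0,0,0],"turn":0},{"travel":[0,0,0],"turn":0},{"travel":[0,0,0],"turn":0}]'; cat > ov.py <<'E'
from h import *
import sys
tag=sys.argv[1]
plan((449.3,-164.8,269.5),-0.108)
o=ctrl.get_obs();R=toolR()
i=imaging.camera_info('wrist');np.save(f'w{tag}.npy',np.r_[i['rvec'],i['tvec']])
cv2.imwrite(f'pics/w{tag}.png',imaging.get_image('wrist'))
ball=o["ee_pos"]+R@np.array([110.5,1.0,17.2]);org=np.array([559.1,-177.7,105.]);print("ball",ball.round(1))
th=np.linspace(0,2*np.pi,60)
for n in("scene","side"):
    I=imaging.camera_info(n);a=imaging.get_image(n);cv2.imwrite(f'pics/{n}{tag}.png',a)
    u,v=proj(I,[org+[0,0,170]])[0].astype(int);u-=25;v-=25
    z=cv2.resize(a[v:v+50,u:u+50],None,fx=12,fy=12,interpolation=cv2.INTER_CUBIC);raw=z.copy()
    c,_=ray(I,(0,0));w=ball-c;w/=np.linalg.norm(w);e1=np.cross(w,[0,0,1]);e1/=np.linalg.norm(e1);e2=np.cross(w,e1)
    cir=[ball+12.7*(np.cos(t)*e1+np.sin(t)*e2) for t in th]
    fc=[org+[16.5*np.cos(t),16.5*np.sin(t),170] for t in th];tp=[org+[19*np.cos(t),19*np.sin(t),218] for t in th]
    for P,col in((cir,(0,255,255)),(fc,(0,255,0)),(tp,(255,255,0))):
        q=(proj(I,P)-[u,v]+0.5)*12;cv2.polylines(z,[q.astype(int)],True,col,1)
    cv2.imwrite(f'pics/{n}{tag}o.png',z);cv2.imwrite(f'pics/{n}{tag}z.png',raw)
    print(n,"off",u,v)
E
python3 ov.py 14
```

```text
t: 20.6
ee_pos: [449.4, -165.4, 267.9]
orientation: [3.136, -0.168, 0.002]
ft_force: [0.2, 1.2, -2.5]
width: 14.0
pos [ 449.4 -165.4  267.9] head -0.1072 tilt -1.0 delta world [-0.1  0.6  1.6] tool mm [-0.2 -0.5 -1.6] units [-0.003 -0.011 -0.032] turn units 0.01 F [ 0.2  1.2 -2.5] w 14.0 t 20.6
ball [ 559.2 -178.2  250.8]
scene off 330 102
side off 318 106
```

View pics/scene14o.png

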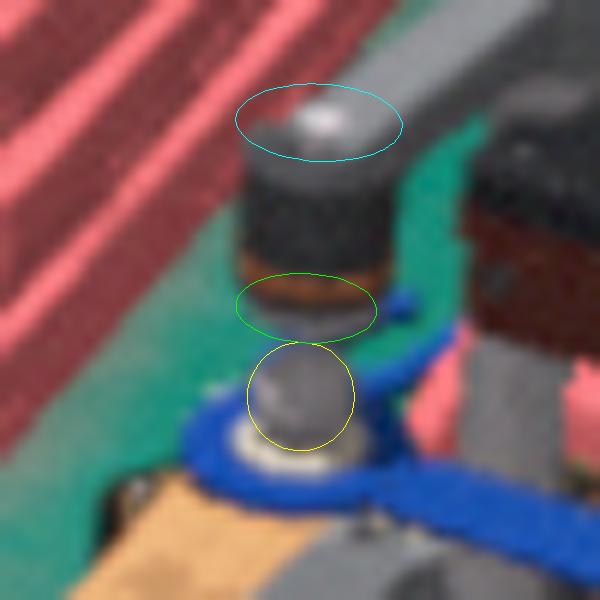

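View pics/side14o.png

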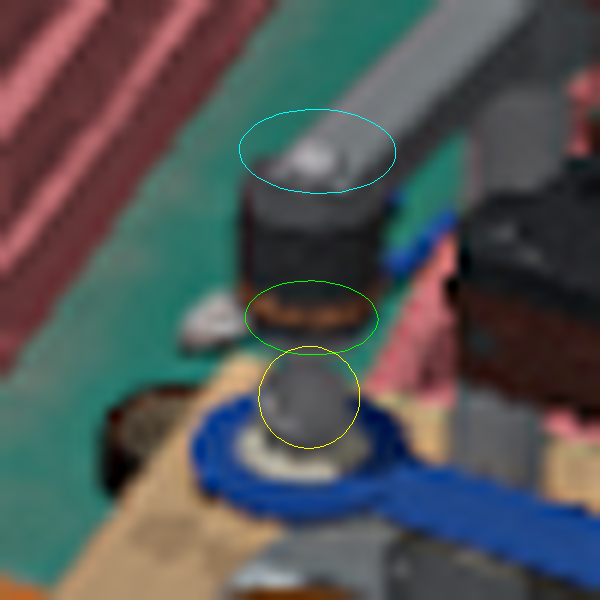

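View pics/scene14z.png

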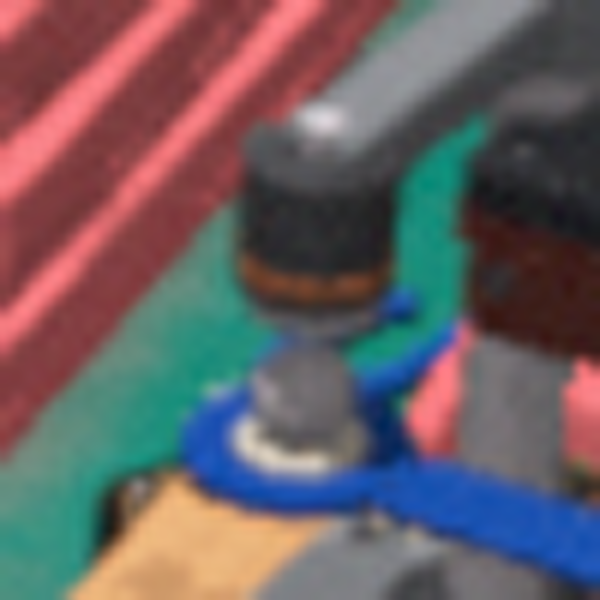

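```bash
python3 - <<'E'
from h import *
np.set_printoptions(precision=3,suppress=True,linewidth=150)
P=np.array([559,-178,260.])
ux=np.array([.9942,-.1078,0]);uy=np.array([.1078,.9942,0])
for n in("scene","side"):
    I=imaging.camera_info(n);p0=proj(I,[P])[0]
    print(n,"px per mm: x",proj(I,[P+ux])[0]-p0,"y",proj(I,[P+uy])[0]-p0,"z",proj(I,[P+[0,0,1]])[0]-p0)
for n,u0,v0 in(("scene",330,102),("side",318,106)):
    a=cv2.imread(f"pics/{n}14.png").astype(int)
    print(n);s=a[v0+14:v0+40,u0+16:u0+36]
    for k,r in enumerate(s): print(v0+14+k,' '.join(f"{p[0]:3d},{p[2]:3d}" for p in r))
E
python3 - <<'E'
import cv2
a=cv2.imread('pics/w14.png');cv2.imwrite('pics/w14z.png',cv2.resize(a[0:120,220:400],None,fx=4.4,fy=4.4,interpolation=cv2.INTER_CUBIC))
E
```

```text
scene px per mm: x [-0.306 -0.1  ] y [-0.176  0.147] z [ 0.021 -0.309]
side px per mm: x [-0.292 -0.095] y [-0.159  0.162] z [ 0.01  -0.278]
scene
116  63,127  63,129  74,147  67,138  59, 86  64, 63  82, 79  84, 82  86, 83  89, 83  85, 82  82, 78  75, 71  74, 72  69, 68  72, 70  63, 62  69, 49  99, 26 119, 18
117  64,130  64,132  67,136  62,119  48, 72  48, 46  59, 54  67, 62  72, 74  78, 75  78, 75  72, 70  71, 68  67, 66  55, 54  54, 54  47, 42  82, 28 115, 24 118,  4
118  71,141  75,152  67,125  69, 97  57, 59  45, 48  49, 43  46, 42  51, 48  53, 53  56, 57  52, 50  49, 47  48, 48  45, 45  37, 36  43, 38  84, 24 115, 21 122, 27
119  65,133  71,130 100,114  86, 80  57, 52  45, 43  43, 42  49, 49  47, 45  48, 45  44, 40  48, 46  39, 38  44, 41  37, 38  37, 36  37, 33  91, 29 117, 24 124, 23
120  68,123  97,103 114, 93  94, 76  58, 49  47, 47  46, 51  53, 47  49, 47  49, 46  46, 45  44, 40  44, 42  41, 40  38, 35  34, 36  43, 29 105, 28 123, 24 124, 23
121  96,104 114, 87 119, 84  86, 81  56, 60  38, 39  46, 44  49, 44  48, 44  53, 49  48, 42  43, 44  47, 48  41, 39  43, 40  35, 36  
[... 6879 characters left out ...]
, 20  73,  0  73,  0  82, 85 107,167 119,196
142 139, 41 140, 20 137, 20 135, 69 146,151 146,163  65, 67  77, 75  85, 81  83, 80  74, 72  75, 75  82, 89  89, 96  80, 59  74, 10  72,  0  77, 52 101,153 119,201
143 137,  1 139, 26 137, 21 139, 82 146,154 151,168 108,118  95,103  65, 71  68, 70  72, 80  77, 82  86, 97  89,101  82, 81  74,  8  73, 12  66,  0  83,124 111,194
144 132, 40 147, 22 138, 23 136, 51 136,121 153,171 163,179 155,172 113,133 113,128 120,141 109,122  82, 96  77, 80  69, 34  69, 10  80, 14  98, 14  95, 22 104, 95
145 119, 88 156, 24 141, 27 140, 22 132, 34 126, 93 146,148 154,168 159,171 160,173 161,175 148,159 103, 80  98, 37  97, 11  97, 20 118, 26 148, 34 145, 25 145, 22
```

View pics/w14z.png

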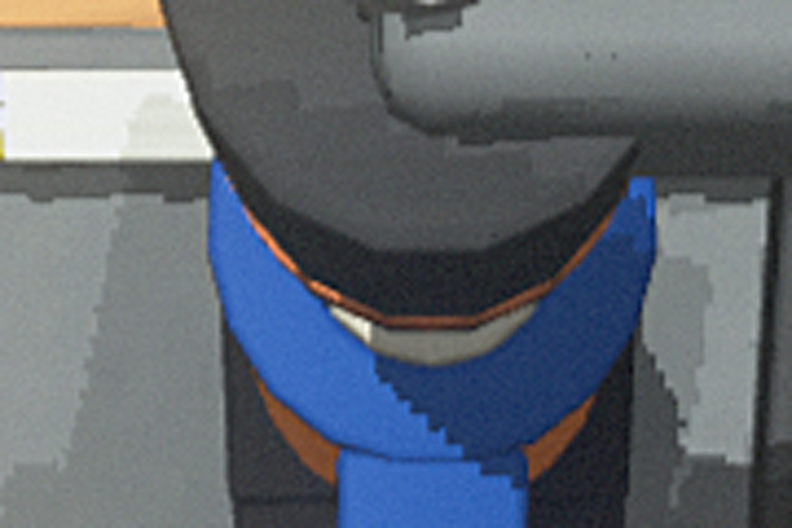

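```bash
python3 - <<'E'
from h import *
np.set_printoptions(precision=2,suppress=True)
i=imaging.camera_info('wrist');n=np.load('w14.npy');i['rvec']=n[:3];i['tvec']=n[3:]
org=np.array([559.1,-177.7,0]);ux=np.array([.9942,-.1078,0]);uy=np.array([.1078,.9942,0])
for z in (281,285,289):
    w=onz(i,(220+431.5/4.4,327/4.4),z);print("copper low edge",z,w,"xt",(w-org)@ux,"yt",(w-org)@uy)
for z in (318,323):
    for p in ((420,248),(500,240)):
        w=onz(i,(220+p[0]/4.4,p[1]/4.4),z);print("top edge",z,"xt",(w-org)@ux,"yt",(w-org)@uy)
# disc front (tongue junction) & ball in w11 via same frame
w=onz(i,(220+433/4.4,460/4.4),267.9-38.2+9);print("disc/tongue edge xt",(w-org)@ux, "yt",(w-org)@uy)
E
```

```text
copper low edge 281 [ 540.74 -175.94  281.  ] xt -18.44620618251064 yt -0.2247603022880175
copper low edge 285 [ 540.1  -175.86  285.  ] xt -19.09103892774525 yt -0.21756431019416045
copper low edge 289 [ 539.46 -175.78  289.  ] xt -19.735871672979854 yt -0.21036831810033166
top edge 318 xt -19.372161984856458 yt 0.6410011517337538
top edge 318 xt -18.864616007167175 yt -4.871020654327061
top edge 323 xt -20.443408716486935 yt 0.6079316998397207
top edge 323 xt -19.9625765497236 yt -4.6139743042661605
disc/tongue edge xt -27.83722631992054 yt -0.5171732316685855
```

The wrist view puts the magnet axis within about 0.5 mm of my estimate (copper front at x_t ≈ −19, y_t ≈ −0.2). What remains is the final trim: up about 1.7 mm and back 0.5 mm.

```bash
python3 -m crank '[{"travel":[-0.01,0,-0.015],"turn":0},{"travel":[0,0,-0.015],"turn":0},{"travel":[0,0,0],"turn":0},{"travel":[0,0,0],"turn":0},{"travel":[0,0,0],"turn":0},{"travel":[0,0,0],"turn":0},{"travel":[0,0,0],"turn":0},{"travel":[0,0,0],"turn":0}]'; python3 ov.py 15;python3 -c "
from workcell import ctrl
print(abs(ctrl.get_obs()['qvel']).max())
import cv2
a=cv2.imread('pics/w15.png');cv2.imwrite('pics/w15z.png',cv2.resize(a[0:120,220:400],None,fx=4.4,fy=4.4,interpolation=cv2.INTER_CUBIC))"
```

```text
t: 21.55
ee_pos: [448.8, -165.2, 269.4]
orientation: [3.136, -0.168, 0.001]
ft_force: [0.6, -1.0, -1.1]
width: 13.6
pos [ 448.8 -165.2  269.4] head -0.1071 tilt -1.0 delta world [0.5 0.4 0.1] tool mm [ 0.5 -0.5 -0.1] units [ 0.009 -0.009 -0.002] turn units 0.01 F [ 0.6 -1.  -1.1] w 13.6 t 21.55
ball [ 558.6 -178.   252.3]
scene off 330 102
side off 318 106
0.002061991290676241
```

View pics/w15z.png

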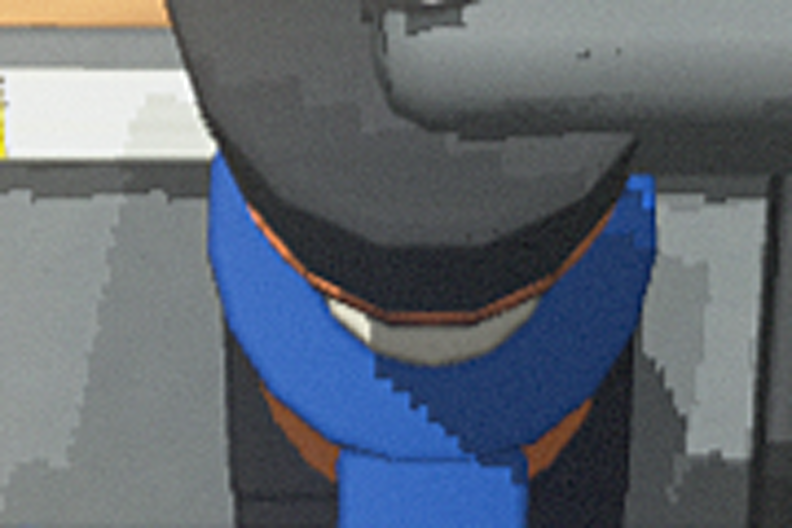

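View pics/scene15z.png

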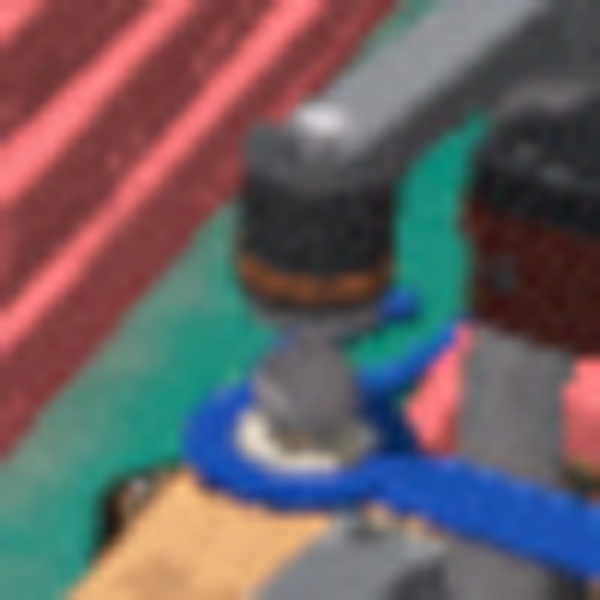

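View pics/side15z.png

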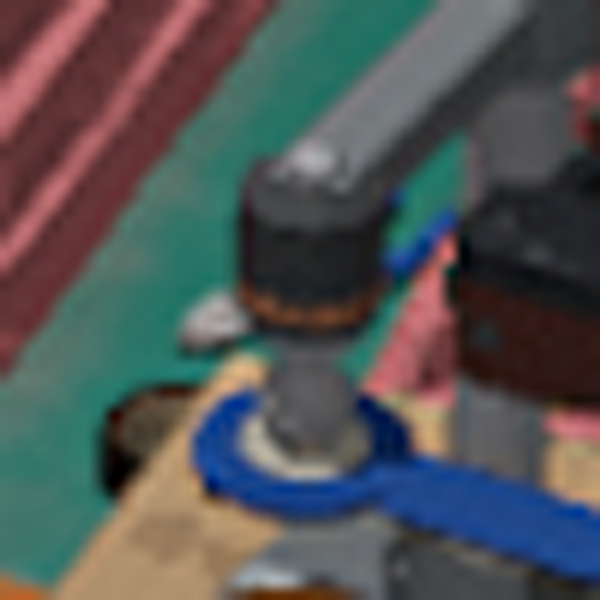

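```bash
python3 -c "
from h import *
plan((448.9,-165.2,269.5),-0.108)
print(workorder.close_job())"
```

```text
pos [ 448.8 -165.2  269.4] head -0.107 tilt -1.0 delta world [0.1 0.  0.1] tool mm [ 0.1 -0.  -0.1] units [ 0.002 -0.    -0.002] turn units 0.01 F [-0.5  0.1 -1.6] w 14.0 t 21.7
the job is handed in; nothing more can be done
None
```

The shuttle is at the red test mark, and the arm is holding the ball tray level and still under the magnet. I handed the job in at 21.7 s.

**Shuttle:** I gripped the post and slid the shuttle about 60 mm to the test mark. After release, the wrist camera put the mark on the pull bar about 0.3 mm from the red line.

**Tray:** I gripped it by the handle about 14 mm towards the disc from the middle and carried it in from the loading side. The disc kept the same size in the wrist view, so the tray neither slipped nor tipped. The ball stayed seated.

**Final checks:**

| Check | Result |
|---|---|
| Ball against magnet axis | within about 1 mm both ways |
| Ball centre height | 252.3 mm, about 10 mm of air under the magnet face |
| Joint speeds | at most 0.002 rad/s |
| Wrist force | only the tray's weight |

- **Disagreement between views:** The far cameras disagreed slightly on the fore-and-aft position. They put the magnet 0.6 to 1.1 mm further forward than the ball, and the wrist view suggested about 0.5 mm. I trimmed the tray back 0.5 mm.
- **Air gap:** It is worked out from the lift height since the grasp. The far views only confirm it to about 1–2 mm.
- **Overshoot:** The last sideways move went about 5 mm too far under the magnet. I corrected it at the lower approach height, with no contact seen.

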